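Clear the china mender's work board

TASK

Clear the mender's work board: first stand every rasp that lies on it in the tool holder, handle down and blade up. Then take the red scraper block, set it on the board and wipe all the plaster chips over the open edge into the trough, without touching the chips with the fingers. Finally stand the scraper on its sole on the narrow raised perch, centred and in line with the rail, and leave the bowl, the jar and the hammer where they are.

Things in the scene. Friction and masses are not known exactly. Their poses are not given: they have to be found in the camera images.
- board: Fixed work board with a trough on its +y side. Origin on the bench; x along the wiping edge, y towards the trough, z up. Green surface 40 mm above the bench, x -135 to 135 mm, y -165 to 155 mm. Dark fences 10 mm thick, 6 mm above the surface, close both x sides and the -y end; the edge at y = 155 mm is open and drops into the trough.
- trough (a point): Middle of the floor of the aluminium chip trough, which is part of the board: at x 0, y 205, z 4 mm in the board's frame. Inside it is 280 mm long (board x) and 96 mm wide (board y, 159 to 255 mm), open on top; its outer walls are 5 mm thick and rise 60 mm above the bench.
- holder: Fixed dark-wood tool holder, 172 (x) by 52 (y) mm, 86 mm high; origin at the centre of its underside, z up, x roughly away from the robot. Three square wells in a row along its x, at x = -60, 0 and +60 mm, each 40 x 40 mm, open on top, floor 5 mm above the bench, 20 mm of wood between them. A rasp fits loosely in a well, where it leans up to about 20 degrees and its blade stands out on top.
- perch: Fixed raised perch for the scraper: a narrow wooden rail 150 mm long (x) and 36 mm wide (y) whose flat top is 60 mm above the bench, on a steel foot 150 x 70 mm. Origin on the bench under its centre, z up.
- scraper: Red scraper block with a black rubber sole, loose, about 160 g. Origin at the centre of the sole, z up when it stands. Base 120 mm long (x), 24 mm thick (y), 30 mm high; on it a grip 70 mm long (x), 20 mm thick (y), from z = 30 to 64 mm. At the start it stands on its sole on the bench.
- rasp1: Rasp, loose, about 60 g, 155 mm long: square wooden handle 18 x 18 x 90 mm with a brass band, then a steel blade 65 x 13 x 6 mm. Origin on the underside, 60 mm from the butt, near the centre of mass; x points to the blade tip, z up as it lies; the long axis is 9 mm above the origin. At first it lies on the board, butt to the board's -y end. May be absent.
- rasp1_butt (a point): Centre of the butt (handle end) of rasp1.
- rasp2: Rasp, loose, about 60 g, 155 mm long: square wooden handle 18 x 18 x 90 mm with a brass band, then a steel blade 65 x 13 x 6 mm. Origin on the underside, 60 mm from the butt, near the centre of mass; x points to the blade tip, z up as it lies; the long axis is 9 mm above the origin. At first it lies on the board, butt to the board's -y end. May be absent.
- rasp2_butt (a point): Centre of the butt (handle end) of rasp2.
- rasp3: Rasp, loose, about 60 g, 155 mm long: square wooden handle 18 x 18 x 90 mm with a brass band, then a steel blade 65 x 13 x 6 mm. Origin on the underside, 60 mm from the butt, near the centre of mass; x points to the blade tip, z up as it lies; the long axis is 9 mm above the origin. At first it lies on the board, butt to the board's -y end. May be absent.
- rasp3_butt (a point): Centre of the butt (handle end) of rasp3.
- chip1: Loose chip of white plaster filler, about 34 x 30 x 8 mm, 12 g, flat, with a blue streak on top. Origin at the centre of its underside. At the start it lies on the half of the work board near the trough. It may be absent.
- chip2: Loose chip of white plaster filler, about 34 x 30 x 8 mm, 12 g, flat, with a blue streak on top. Origin at the centre of its underside. At the start it lies on the half of the work board near the trough. It may be absent.
- chip3: Loose chip of white plaster filler, about 34 x 30 x 8 mm, 12 g, flat, with a blue streak on top. Origin at the centre of its underside. At the start it lies on the half of the work board near the trough. It may be absent.
- chip4: Loose chip of white plaster filler, about 34 x 30 x 8 mm, 12 g, flat, with a blue streak on top. Origin at the centre of its underside. At the start it lies on the half of the work board near the trough. It may be absent.
- chip5: Loose chip of white plaster filler, about 34 x 30 x 8 mm, 12 g, flat, with a blue streak on top. Origin at the centre of its underside. At the start it lies on the half of the work board near the trough. It may be absent.
- chip6: Loose chip of white plaster filler, about 34 x 30 x 8 mm, 12 g, flat, with a blue streak on top. Origin at the centre of its underside. At the start it lies on the half of the work board near the trough. It may be absent.
- bowl: Bystander: blue and white bowl, 124 mm across, 58 mm high, beyond the board. Origin at the centre of its underside.
- jar: Bystander: closed jar, 64 mm across, 75 mm high, beyond the board. Origin at the centre of its underside.
- hammer: Bystander: hammer lying at the right of the bench. Origin on its underside.

How it is judged:
On the way, in this order (a step that is already met when the one before it is completed fails the run):
1. every rasp stands in the holder, handle down, let go (x of rasp1_butt in the frame of holder between -0.083 and 0.083 m and y of rasp1_butt in the frame of holder between -0.025 and 0.025 m and z of each of rasp1_butt, rasp2_butt, rasp3_butt in the frame of holder below 0.035 m and angle between each of rasp1, rasp2, rasp3's own x axis and vertical below 0.6 rad and x of rasp2_butt in the frame of holder between -0.083 and 0.083 m and y of rasp2_butt in the frame of holder between -0.025 and 0.025 m and x of rasp3_butt in the frame of holder between -0.083 and 0.083 m and y of rasp3_butt in the frame of holder between -0.025 and 0.025 m and contact force between the fingers and rasp1 below 0.1 N and contact force between the fingers and rasp2 below 0.1 N and contact force between the fingers and rasp3 below 0.1 N), for 0.2 s.
2. the scraper is set sole-down on the board (z of scraper in the frame of board between 0.03 and 0.046 m and x of scraper in the frame of board between -0.135 and 0.135 m and y of scraper in the frame of board between -0.165 and 0.155 m and angle between scraper's own z axis and vertical below 0.25 rad), for 0.2 s.
3. every chip lies in the trough (x of chip1 in the frame of board between -0.142 and 0.142 m and y of chip1 in the frame of board between 0.15 and 0.257 m and z of each of chip1, chip2, chip3, chip4, chip5, chip6 in the frame of board below 0.036 m and x of chip2 in the frame of board between -0.142 and 0.142 m and y of chip2 in the frame of board between 0.15 and 0.257 m and x of chip3 in the frame of board between -0.142 and 0.142 m and y of chip3 in the frame of board between 0.15 and 0.257 m and x of chip4 in the frame of board between -0.142 and 0.142 m and y of chip4 in the frame of board between 0.15 and 0.257 m and x of chip5 in the frame of board between -0.142 and 0.142 m and y of chip5 in the frame of board between 0.15 and 0.257 m and x of chip6 in the frame of board between -0.142 and 0.142 m and y of chip6 in the frame of board between 0.15 and 0.257 m), for 0.2 s.
At the end, for the whole second after the job is handed in: Rasps stand handle down in the holder's wells (butt under 35 mm up, leaning under 0.6 rad); chips lie in the trough, under 36 mm up; the scraper stands on its sole on the perch, within 15 mm of its centre line, 35 mm of its middle, 0.3 rad of its direction; all released, at rest (all of step 3 and x of rasp1_butt in the frame of holder between -0.083 and 0.083 m and y of rasp1_butt in the frame of holder between -0.025 and 0.025 m and z of each of rasp1_butt, rasp2_butt, rasp3_butt in the frame of holder below 0.035 m and angle between each of rasp1, rasp2, rasp3's own x axis and vertical below 0.6 rad and x of rasp2_butt in the frame of holder between -0.083 and 0.083 m and y of rasp2_butt in the frame of holder between -0.025 and 0.025 m and x of rasp3_butt in the frame of holder between -0.083 and 0.083 m and y of rasp3_butt in the frame of holder between -0.025 and 0.025 m and z of scraper in the frame of perch between 0.055 and 0.065 m and x of scraper in the frame of perch between -0.035 and 0.035 m and y of scraper in the frame of perch between -0.015 and 0.015 m and angle between scraper's own z axis and vertical below 0.1 rad and angle between the x axis of scraper and the x axis of perch, either way round below 0.3 rad and linear speed of each of chip1, chip2, chip3, chip4, chip5, chip6, scraper below 0.03 m/s and linear speed of each of rasp1, rasp2, rasp3 below 0.15 m/s); the robot touches nothing.
It fails at once if a finger touches a chip (over 1 N) (contact force between the fingers and chip1 above 1 N or contact force between the fingers and chip2 above 1 N or contact force between the fingers and chip3 above 1 N or contact force between the fingers and chip4 above 1 N or contact force between the fingers and chip5 above 1 N or contact force between the fingers and chip6 above 1 N).
It fails at once if the bowl, the jar or the hammer is moved by more than 30 mm (distance of any of bowl, jar, hammer from where it was at the start of the episode above 0.03 m).
Of rasp1, rasp2, rasp3 only 2 to 3 are there at a start; the rules pass over those that are not, and their reading is None.
Of chip1, chip2, chip3, chip4, chip5, chip6 only 4 to 6 are there at a start; the rules pass over those that are not, and their reading is None.
At some moment in a run one of rasp1, rasp2, rasp3 may be knocked a few centimetres aside while the robot is not near it.
It also fails if it takes over 210 s, if anything falls off the work surface, if the arm or the gripper's body presses on something with over 40 N, if the wrist force passes 120 N, or if a joint passes its speed limit or range.

ROBOT

A 7-joint arm with a two-finger parallel gripper is mounted at the origin on the work surface. World frame = base frame: x ahead of the robot, y to its left, z up, the work surface at z = 0. Lengths are in m, angles in rad, forces in N, time in s.
With the tool pointing down it reaches from about 0.425 to 0.875 m from the base axis. Payload 4.7 kg.
Tool frame: the origin (TCP) lies midway between the tips of the shut fingers; the grasp point (between the pads) lies 19 mm behind it; z points along the fingers, y is the line along which they close (so a half turn about z gives the same grasp; the last joint's range is limited). The gripper opens to 87 mm and grips with 3 to 60 N. Pads are 19 mm wide; open, the fingers measure 117 mm over their backs; the gripper's body (75 mm by 190 mm) begins 51 mm behind the grasp point.
Start: joints at [1.295, 0.321, -0.07, 1.45, 0.023, 1.371, -0.057], TCP at [0.186, -0.623, 0.223] pointing down, gripper open.
Joint ranges: [-2.86, 2.86], [-0.3, 2.09], [-1.38, 1.24], [0.06, 2.45], [-1.56, 4.7], [0.09, 2.05], [-2.69, 2.69]. Speed limits (rad/s): [2.57, 2.57, 3.14, 3.14, 3.14, 3.14, 3.14].

INTERFACE

Orientations are given as a rotation vector (axis times angle).
In Python, from bench import ctrl gives the robot as it stands. The module is installed in compiled form; this text tells all that it offers.
- The arm moves only by the tool carry_out, never from a script. Its argument "steps" is a list of rows, each a list of 7 numbers: the turn, a rotation vector about the world's x, y, z in degrees, then the shift along the world's x, y, z in cm, then the opening, from 0 (shut) to 1 (fully open). A call has 1 to 12 rows; each row is the pose to reach, as a shift and turn from the pose commanded when the call began; what a row does not reach only later rows make up. A row lasts 1/10 s, in which the tool goes at most 50 mm and 8.59 degrees, less where a joint would pass 70% of its speed; a pose out of reach is approached as far as the arm can. A call with a gripper value outside its range is refused whole. The fingers move at their own pace and stop on an object; "squeeze" is the grip in N (left out, the last holds). Time passes only in rows, so rows that repeat a pose let the fingers close. It gives the time, the measured TCP pose, the force, the opening and the grip force at its end, in the units of the state.
- ctrl.get_state(): the state, without advancing time (a new reading comes with each control period).
- ctrl.get_image(name): name is "scene" or "top"; returns a dict with "pixels" (480x640x3 uint8, red, green, blue), "camera_matrix" (3x3 intrinsics, pixels), "cam_to_world" (4x4, takes a point from camera to world coordinates). Camera axes: x right, y down, z forward; pixel columns grow to the right and rows downward; lengths in m; the calibration is good to about 2 mm. A picture is of the moment at which its call begins. There is no depth.
- ctrl.close_job(): hands the job in; it is judged then, once.
The state is a dict: "time": time; "joint_positions": joint angles; "qd": joint speeds; "joint_torque": joint torques, N m; "position": TCP position; "tool_rot": TCP orientation; "ft_force": force on the tool from outside, world axes, zero at the start; "torque": the same for the moment, N m; "grip_width": opening from 0.0 (shut) to 1.0 (fully open); "grip_force": force on a finger pad.
Only numpy, scipy, OpenCV 4.12 (cv2) and the standard library are available. Lean on these libraries where they do the work, as an engineer would, in place of code of your own. Each camera call takes 0.05 s, during which the arm holds its last target. There are 200 camera calls.

## Working session

There is one attempt and no reset: what is moved stays moved. The work goes in short steps, Python scripts to look and compute and a tool call to move; the robot and the scene stay as the last step left them, time stands still between calls to the robot, and variables do not carry over. Pictures are saved under pics/ and viewed, at most 14 in all, crops included, and the job is handed in when it is done.

Besides the shell and the picture viewer there is one more tool, called after "Emit:" as name([rows], argument=value, ...), one row to a line, values as JSON. carry_out: Moves the arm, as the interface text tells. Its arguments: {"type":"object","properties":{"steps":{"type":"array","items":{"type":"array","items":{"type":"number"}}},"squeeze":{"type":"number"}},"required":["steps"]}

```bash
mkdir -p pics; cat > h.py <<'E'
import numpy as np, cv2
from bench import ctrl
def grab(n,out):
    d=ctrl.get_image(n); cv2.imwrite('pics/'+out+'.png',d['pixels'][:,:,::-1]); np.savez('pics/'+out+'.npz',K=d['camera_matrix'],T=d['cam_to_world']); return d
def ray(f,u,v,z):
    c=np.load('pics/'+f+'.npz'); K,T=c['K'],c['T']
    r=T[:3,:3]@np.linalg.solve(K,[u,v,1]); o=T[:3,3]; return o+r*(z-o[2])/r[2]
def proj(f,p):
    c=np.load('pics/'+f+'.npz'); K,T=c['K'],c['T']; q=K@(T[:3,:3].T@(np.array(p)-T[:3,3])); return q[:2]/q[2]
E
python3 - <<'E'
from h import *
np.set_printoptions(precision=3,suppress=True)
for n in('top','scene'):
    d=grab(n,n+'0'); print(d['camera_matrix'],d['cam_to_world'])
print(ctrl.get_state())
E
```

```text
[[569.141   0.    323.897]
 [  0.    569.141 232.734]
 [  0.      0.      1.   ]] [[ 0.019 -0.984  0.178  0.354]
 [-1.    -0.02  -0.006 -0.017]
 [ 0.01  -0.178 -0.984  1.561]
 [ 0.     0.     0.     1.   ]]
[[475.364   0.    323.199]
 [  0.    475.364 239.524]
 [  0.      0.      1.   ]] [[-0.743  0.402 -0.534  1.13 ]
 [ 0.669  0.459 -0.585  0.563]
 [ 0.01  -0.792 -0.61   0.66 ]
 [ 0.     0.     0.     1.   ]]
{'time': 0.1, 'joint_positions': array([ 1.295,  0.322, -0.07 ,  1.452,  0.023,  1.371, -0.057]), 'qd': array([ 0.002, -0.002, -0.002, -0.001,  0.001,  0.001,  0.001]), 'joint_torque': array([ -0.   , -49.257,  -0.406, -31.34 ,  -0.064,   0.04 ,   0.   ]), 'position': array([ 0.186, -0.622,  0.222]), 'tool_rot': array([-3.107, -0.453,  0.001]), 'ft_force': array([ 0.603, -0.092,  0.434]), 'torque': array([ 0.029, -0.026, -0.051]), 'grip_force': 0.0, 'grip_width': 1.0014774307623961}
```

View pics/top0.png

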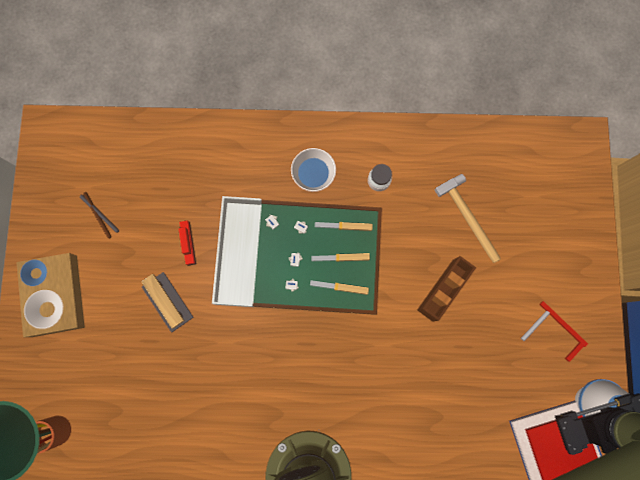

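View pics/scene0.png

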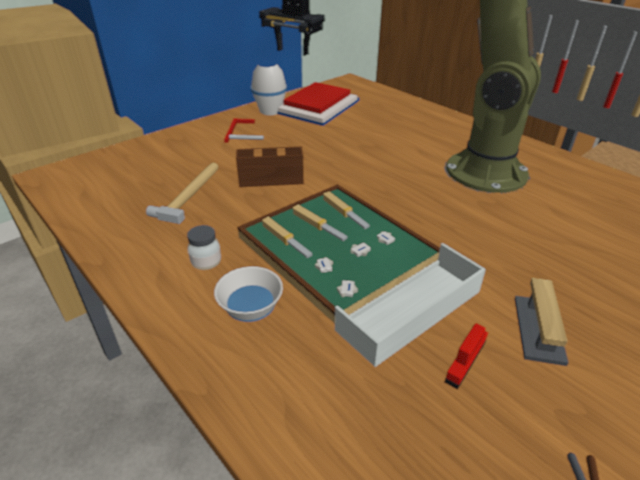

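The top view shows three rasps (handles near (355,226), (353,258), (350,288)) and four chips at (272,222), (301,227), (295,259) and (292,285). The scraper is at (187,243), the perch at (165,302) and the holder at (446,289). The scene view agrees with this. I'll enlarge these areas to measure them.

```bash
python3 - <<'E'
import cv2,numpy as np
im=cv2.imread('pics/top0.png')
a=im[192:320,207:392]; cv2.imwrite('pics/c1.png',cv2.resize(a,None,fx=4.3,fy=4.3,interpolation=cv2.INTER_CUBIC))
b=np.hstack([im[215:335,135:205],im[235:355,410:490]]); cv2.imwrite('pics/c2.png',cv2.resize(b,None,fx=5,fy=5,interpolation=cv2.INTER_CUBIC))
E
```

```text
(no output)
```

View pics/c1.png

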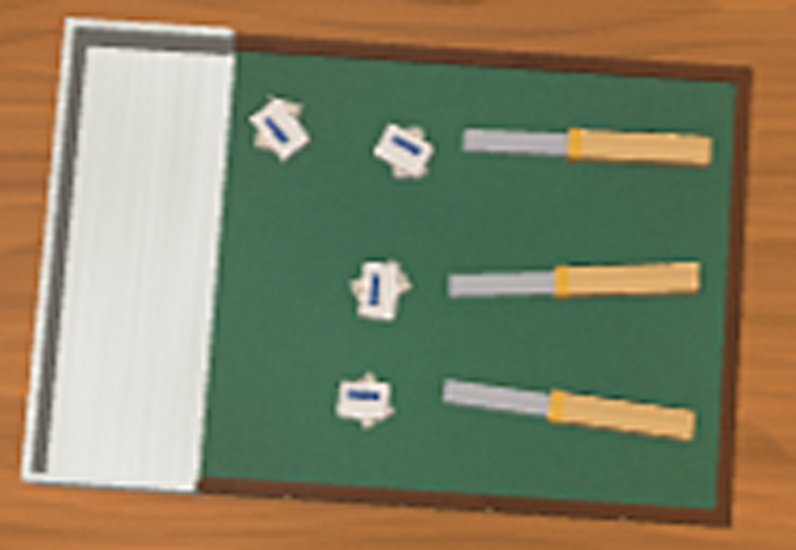

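View pics/c2.png

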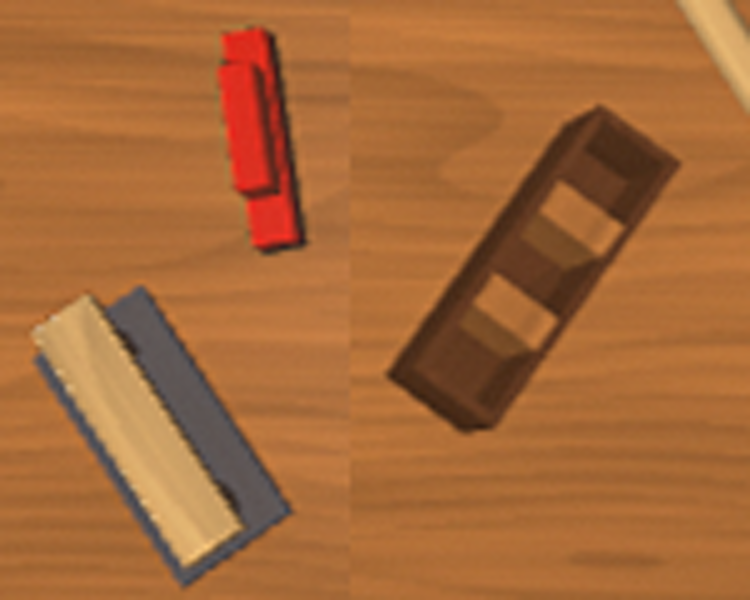

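```bash
cat > m.py <<'E'
from h import *
np.set_printoptions(precision=4,suppress=True)
f='top0'
A=lambda p,z:ray(f,(p[0]+.5)/4.3-.5+207,(p[1]+.5)/4.3-.5+192,z)
B=lambda p,z:ray(f,(p[0]+.5)/5-.5+(135 if p[0]<350 else 340),(p[1]+.5)/5-.5+(215 if p[0]<350 else 235),z)
yaw=lambda d:np.degrees(np.arctan2(d[1],d[0]))
E
python3 - <<'E'
from m import *
print('board outer', [A(p,.046) for p in((752,68),(729,524))], 'inner',[A(p,.04) for p in((736,82),(714,508))],'edge',[A(p,.04) for p in((235,45),(200,490))],'trough',[A(p,.06) for p in((67,18),(22,478))])
for n,b,t in(('A',(711,151),(463,140)),('B',(699,277),(449,287)),('C',(693,425),(444,389))):
    b=A(b,.058);t=A(t,.052);d=t-b;print(n,b,t,np.linalg.norm(d[:2]),yaw(d), 'org',(b+.06*d/np.linalg.norm(d))[:2])
for p in((280,128),(404,151),(381,290),(365,401)): print('chip',A(p,.048))
def quad(ps,z):
    q=np.array([B(p,z) for p in ps]);print(q[:,:2].mean(0),np.linalg.norm(np.diff(np.vstack([q,q[:1]]),axis=0),axis=1),yaw(q[0]-q[3]),yaw(q[1]-q[2]))
print('holder');quad([(600,103),(682,163),(493,430),(411,370)],.086)
print('perch');quad([(32,333),(90,293),(243,527),(185,570)],.06)
print('scr');quad([(222,35),(268,28),(300,240),(255,248)],.03);quad([(220,68),(252,62),(275,190),(237,192)],.064)
E
```

```text
board outer [array([ 0.7018, -0.1828,  0.046 ]), array([ 0.4146, -0.1689,  0.046 ])] inner [array([ 0.6938, -0.1732,  0.04  ]), array([ 0.4244, -0.1602,  0.04  ])] edge [array([0.7113, 0.1463, 0.04  ]), array([0.4293, 0.157 , 0.04  ])] trough [array([0.7218, 0.2505, 0.06  ]), array([0.4335, 0.2632, 0.06  ])]
A [ 0.6453 -0.1558  0.058 ] [ 0.6502 -0.0004  0.052 ] 0.15548701947672858 88.16714107088917 org [ 0.6472 -0.0959]
B [ 0.5655 -0.1487  0.058 ] [0.557  0.0063 0.052 ] 0.15516218540028273 93.1634981906079 org [ 0.5622 -0.0888]
C [ 0.4739 -0.1454  0.058 ] [0.4935 0.0079 0.052 ] 0.1545522307445688 82.70091290840435 org [ 0.4815 -0.0859]
chip [0.6563 0.1151 0.048 ]
chip [0.6432 0.0366 0.048 ]
chip [0.5548 0.0486 0.048 ]
chip [0.4855 0.0566 0.048 ]
holder
[ 0.483 -0.354] [0.0522 0.1727 0.0513 0.1733] -35.61182224790341 -35.910294177771895
perch
[0.4367 0.3934] [0.0361 0.1493 0.0365 0.1502] 36.09030192514977 36.213101081980135
scr
[0.598  0.3453] [0.0253 0.119  0.0245 0.1195] 12.213934589917443 11.837705741589982
[0.5974 0.3456] [0.0172 0.0707 0.0201 0.0679] 11.270525058969179 13.459406455265555
```

Emit:
carry_out([
  [0, 0, 36, 23, 27, 0, 0.5],
  [0, 0, 36, 23, 27, 0, 0.5],
  [0, 0, 36, 23, 27, 0, 0.5],
  [0, 0, 36, 23, 27, 0, 0.5],
  [0, 0, 36, 23, 27, 0, 0.5],
  [0, 0, 36, 23, 27, 0, 0.5],
  [0, 0, 36, 23, 27, 0, 0.5],
  [0, 0, 36, 23, 27, 0, 0.5],
  [0, 0, 36, 23, 27, 0, 0.5],
])

```text
time: 1.0
position: [0.4168, -0.3511, 0.2224]
tool_rot: [-2.813, -1.398, 0.0]
ft_force: [-0.5, -1.1, 0.3]
grip_width: 0.503
grip_force: 0.0
```

```bash
cat >> h.py <<'E'
from scipy.spatial.transform import Rotation as Ro
def go(yawc,p,tilt=(0,0,0)):
    """print turn(deg) and shift(cm) to tool down with closing axis at yawc deg (then world tilt rotvec deg), TCP p"""
    s=ctrl.get_state(); R0=Ro.from_rotvec(s['tool_rot']); best=None
    for k in(0,180):
        a=np.radians(yawc+k); y=np.array([np.cos(a),np.sin(a),0]); z=np.array([0,0,-1.]); x=np.cross(y,z)
        Rt=Ro.from_rotvec(np.radians(tilt))*Ro.from_matrix(np.c_[x,y,z]); r=np.degrees((Rt*R0.inv()).as_rotvec())
        if best is None or np.linalg.norm(r)<np.linalg.norm(best): best=r
    print('turn',best.round(1),'shift',((np.array(p)-s['position'])*100).round(2)); st(s)
def st(s=None):
    s=s or ctrl.get_state(); R=Ro.from_rotvec(s['tool_rot']).as_matrix()
    print('t%.1f'%s['time'],'tcp',s['position'].round(4),'z',R[:,2].round(3),'y',R[:,1].round(3),'q',s['joint_positions'].round(2),'F',s['ft_force'].round(1),'w%.3f g%.1f'%(s['grip_width'],s['grip_force']))
E
python3 -c "
from h import *
go(-1.8,(.648,-.078,.12))"
```

```text
turn [-0.  -0.  35.3] shift [ 23.12  27.31 -10.24]
t1.0 tcp [ 0.4168 -0.3511  0.2224] z [-0.  0. -1.] y [ 0.797 -0.604 -0.   ] q [ 0.99  0.12 -0.37  1.7   0.04  1.33 -0.03] F [-0.5 -1.1  0.3] w0.503 g0.0
```

Emit:
carry_out([
  [0, 0, 35.3, 23.1, 27.3, -10.2, 0.5],
  [0, 0, 35.3, 23.1, 27.3, -10.2, 0.5],
  [0, 0, 35.3, 23.1, 27.3, -10.2, 0.5],
  [0, 0, 35.3, 23.1, 27.3, -10.2, 0.5],
  [0, 0, 35.3, 23.1, 27.3, -10.2, 0.5],
  [0, 0, 35.3, 23.1, 27.3, -10.2, 0.5],
  [0, 0, 35.3, 23.1, 27.3, -10.2, 0.5],
  [0, 0, 35.3, 23.1, 27.3, -10.2, 0.5],
  [0, 0, 35.3, 23.1, 27.3, -10.2, 0.5],
  [0, 0, 35.3, 23.1, 27.3, -10.2, 0.5],
])

```text
time: 2.0
position: [0.6461, -0.0824, 0.1196]
tool_rot: [-2.264, -2.178, 0.004]
ft_force: [0.0, -0.8, -0.4]
grip_width: 0.502
grip_force: 0.0
```

```bash
python3 -c "
from h import *
go(-1.8,(.648,-.078,.044))"
```

```text
turn [ 0.1 -0.1  0.4] shift [ 0.19  0.44 -7.56]
t2.0 tcp [ 0.6461 -0.0824  0.1196] z [-0.002 -0.001 -1.   ] y [ 0.999 -0.039 -0.002] q [ 0.53  0.45 -0.58  1.55  0.26  1.22 -0.14] F [ 0.  -0.8 -0.4] w0.502 g0.0
```

Emit:
carry_out([
  [0, 0, 0, 0, 0, -4, 0.5],
  [0, 0, 0, 0, 0, -6.5, 0.5],
  [0, 0, 0, 0, 0, -7.6, 0.5],
  [0, 0, 0, 0, 0, -7.6, 0.5],
  [0, 0, 0, 0, 0, -7.6, 0.5],
  [0, 0, 0, 0, 0, -7.6, 0],
  [0, 0, 0, 0, 0, -7.6, 0],
  [0, 0, 0, 0, 0, -7.6, 0],
  [0, 0, 0, 0, 0, -7.6, 0],
  [0, 0, 0, 0, 0, -7.6, 0],
], squeeze=35)

```text
time: 3.0
position: [0.6472, -0.0799, 0.0452]
tool_rot: [2.261, 2.18, 0.001]
ft_force: [-0.4, 0.2, 1.5]
grip_width: 0.2
grip_force: 34.7
```

```bash
python3 -c "
from h import *
go(-1.8,(.648,-.078,.25))"
```

```text
turn [0.  0.1 0.3] shift [ 0.08  0.19 20.48]
t3.0 tcp [ 0.6472 -0.0799  0.0452] z [ 0.001 -0.    -1.   ] y [ 0.999 -0.036  0.001] q [ 0.51  0.52 -0.56  1.62  0.31  1.09 -0.17] F [-0.4  0.2  1.5] w0.200 g34.7
```

Emit:
carry_out([
  [0, 0, 0, 0, 0, 5, 0],
  [0, 0, 0, 0, 0, 10, 0],
  [0, 0, 0, 0, -5, 15, 0],
  [8, 0, 0, -4, -8, 18, 0],
  [16, 0, 0, -6, -10, 20, 0],
  [24, 0, 0, -8, -12, 20, 0],
  [32, 0, 0, -10, -15, 20, 0],
  [40, 0, 0, -10, -15, 20, 0],
  [40, 0, 0, -10, -15, 20, 0],
])

```text
time: 3.9
position: [0.5436, -0.2369, 0.2385]
tool_rot: [-1.854, -1.762, -0.647]
ft_force: [-0.3, -0.5, -1.6]
grip_width: 0.204
grip_force: 34.7
```

```bash
python3 -c "
from h import *
st()"
```

```text
t3.9 tcp [ 0.5436 -0.2369  0.2385] z [ 0.001  0.646 -0.763] y [ 0.999 -0.039 -0.032] q [ 1.08  0.58 -0.59  1.32 -0.29  1.69  0.47] F [-0.3 -0.5 -1.6] w0.204 g34.7
```

```bash
cat >> h.py <<'E'
HC=np.array([.483,-.354]); HA=np.radians(-35.8); HX=np.array([np.cos(HA),np.sin(HA)]); HY=np.array([-HX[1],HX[0]])
def well(w,z,back=.004,tilt=88):
    p=HC+w*HX+back*HY; go(-35.8,(p[0],p[1],z),tilt*np.r_[HX,0])
E
python3 -c "
from h import *
well(.06,.22)"
```

```text
turn [ 45.2 -17.5 -32.3] shift [ -0.96 -14.9   -1.85]
t3.9 tcp [ 0.5436 -0.2369  0.2385] z [ 0.001  0.646 -0.763] y [ 0.999 -0.039 -0.032] q [ 1.08  0.58 -0.59  1.32 -0.29  1.69  0.47] F [-0.3 -0.5 -1.6] w0.204 g34.7
```

Emit:
carry_out([
  [45, -17.5, -32, -1, -15, 0, 0],
  [45, -17.5, -32, -1, -15, 0, 0],
  [45, -17.5, -32, -1, -15, 0, 0],
  [45, -17.5, -32, -1, -15, 0, 0],
  [45, -17.5, -32, -1, -15, 0, 0],
  [45, -17.5, -32, -1, -15, 0, 0],
  [45, -17.5, -32, -1, -15, 0, 0],
  [45, -17.5, -32, -1, -15, 0, 0],
  [45, -17.5, -32, -1, -15, 0, 0],
])

```text
time: 4.8
position: [0.5377, -0.3784, 0.2458]
tool_rot: [-1.686, -0.893, -1.629]
ft_force: [-0.6, 0.9, -0.2]
grip_width: 0.203
grip_force: 34.7
```

```bash
python3 -c "
from h import *
well(.06,.19)"
```

```text
turn [ 1.1  0.6 -0.5] shift [-0.37 -0.74 -5.58]
t4.8 tcp [ 0.5377 -0.3784  0.2458] z [ 0.578  0.815 -0.045] y [ 0.816 -0.577  0.02 ] q [ 1.5   0.92 -0.63  1.38 -0.88  1.67  0.57] F [-0.6  0.9 -0.2] w0.203 g34.7
```

Emit:
carry_out([
  [1.1, 0.6, -0.5, -0.4, -0.7, -3, 0],
  [1.1, 0.6, -0.5, -0.4, -0.7, -4.6, 0],
  [1.1, 0.6, -0.5, -0.4, -0.7, -4.6, 0],
  [1.1, 0.6, -0.5, -0.4, -0.7, -4.6, 0],
  [1.1, 0.6, -0.5, -0.4, -0.7, -4.6, 0],
])

```text
time: 5.3
position: [0.5337, -0.3865, 0.2005]
tool_rot: [-1.686, -0.862, -1.631]
ft_force: [0.6, -0.5, -0.6]
grip_width: 0.2
grip_force: 34.7
```

```bash
python3 -c "
from h import *
well(.06,.125)
a=grab('top','top1')['pixels'][190:340,370:530,::-1]
b=grab('scene','scene1')['pixels'][60:240,180:372,::-1]
h=lambda i:cv2.resize(i,(400,375),interpolation=cv2.INTER_CUBIC)
cv2.imwrite('pics/v1.png',np.hstack([h(a),h(b)]))"
```

```text
turn [0.  0.1 0.1] shift [ 0.03  0.07 -7.55]
t5.3 tcp [ 0.5337 -0.3865  0.2005] z [ 0.586  0.81  -0.034] y [ 0.81  -0.586  0.001] q [ 1.49  0.99 -0.6   1.37 -0.86  1.66  0.6 ] F [ 0.6 -0.5 -0.6] w0.200 g34.7
```

View pics/v1.png

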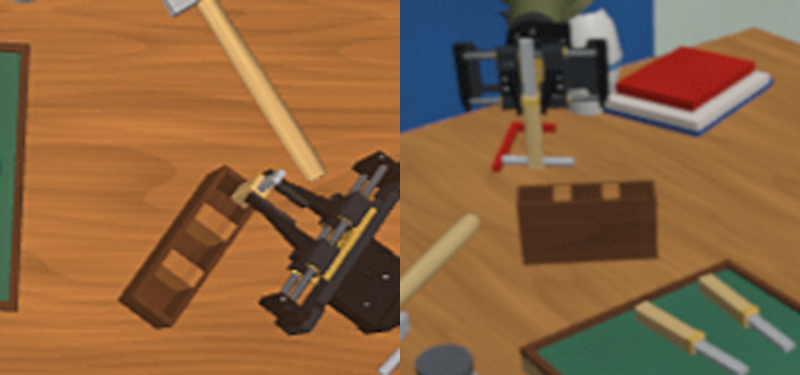

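Emit:
carry_out([
  [0, 0, 0, 0, 0, -2, 0],
  [0, 0, 0, 0, 0, -3.5, 0],
  [0, 0, 0, 0, 0, -5, 0],
  [0, 0, 0, 0, 0, -5, 0],
])

```text
time: 5.8
position: [0.5318, -0.3861, 0.1446]
tool_rot: [-1.687, -0.853, -1.627]
ft_force: [0.4, -0.5, -0.6]
grip_width: 0.201
grip_force: 34.7
```

```bash
python3 -c "
from h import *
well(.06,.118)"
```

```text
turn [-0.3 -0.2  0.2] shift [ 0.22  0.02 -2.66]
t5.8 tcp [ 0.5318 -0.3861  0.1446] z [ 0.587  0.809 -0.032] y [ 0.809 -0.587 -0.007] q [ 1.48  1.07 -0.58  1.36 -0.83  1.64  0.66] F [ 0.4 -0.5 -0.6] w0.201 g34.7
```

Emit:
carry_out([
  [0, 0, 0, 0, 0, -1.5, 0],
  [0, 0, 0, 0, 0, -2.7, 0],
  [0, 0, 0, 0, 0, -2.7, 0],
  [0, 0, 0, 0, 0, -2.7, 0.5],
  [0, 0, 0, 0, 0, -2.7, 0.5],
  [0, 0, 0, 0, 0, -2.7, 0.5],
  [0, 0, 0, 0, 0, -2.7, 0.5],
  [0, 0, 0, -1.2, -1.6, -2.7, 0.5],
  [0, 0, 0, -3, -4, -1, 0.5],
  [0, 0, 0, -5, -7, 2, 0.5],
  [0, 0, 0, -5, -7, 6, 0.5],
  [0, 0, 0, -5, -7, 10, 0.5],
])

```text
time: 7.0
position: [0.4818, -0.4585, 0.2496]
tool_rot: [-1.689, -0.856, -1.632]
ft_force: [0.2, 0.4, -0.2]
grip_width: 0.502
grip_force: 0.0
```

```bash
python3 -c "
from h import *
d=grab('scene','scene2')['pixels'][60:260,150:406,::-1]
e=grab('top','top2')['pixels'][180:320,200:500,::-1]
cv2.imwrite('pics/v2.png',np.vstack([cv2.resize(d,(512,300),fx=0,fy=0)[:, :],cv2.resize(e,(512,239))]));
go(0,(.56,-.076,.15))"
```

```text
turn [-84.6  28.   28.2] shift [  7.64  38.21 -10.62]
t7.1 tcp [ 0.4836 -0.4581  0.2562] z [ 0.588  0.808 -0.036] y [ 0.809 -0.588  0.009] q [ 1.54  0.99 -0.59  1.21 -0.86  1.81  0.51] F [ 0.1 -0.1 -0.1] w0.497 g0.0
```

View pics/v2.png

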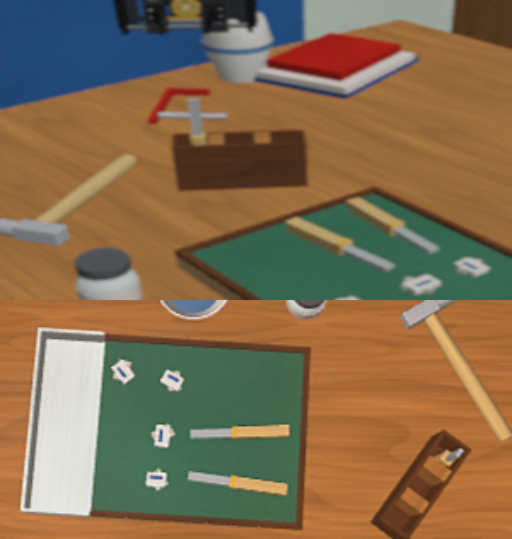

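```bash
cat >> h.py <<'E'
def same(n):
    a=cv2.imread('pics/top0.png').astype(int); b=cv2.imread('pics/'+n+'.png').astype(int)
    d=np.abs(a-b).sum(2)>90
    for k,(u0,u1,v0,v1) in dict(A=(308,378,216,238),B=(308,378,248,270),C=(305,374,274,302),chips=(262,305,210,300)).items(): print(k,d[v0:v1,u0:u1].sum(),end=' ')
    print()
E
python3 -c "
from h import *
same('top2'); go(3.2,(.561,-.072,.25))"
```

```text
A 351 B 0 C 0 chips 0 
turn [-85.6  25.7  30.7] shift [ 7.74 38.61 -0.62]
t7.1 tcp [ 0.4836 -0.4581  0.2562] z [ 0.588  0.808 -0.036] y [ 0.809 -0.588  0.009] q [ 1.54  0.99 -0.59  1.21 -0.86  1.81  0.51] F [ 0.1 -0.1 -0.1] w0.497 g0.0
```

Emit:
carry_out([
  [-85.6, 25.7, 30.7, 7.7, 38.6, 0, 0.5],
  [-85.6, 25.7, 30.7, 7.7, 38.6, 0, 0.5],
  [-85.6, 25.7, 30.7, 7.7, 38.6, 0, 0.5],
  [-85.6, 25.7, 30.7, 7.7, 38.6, 0, 0.5],
  [-85.6, 25.7, 30.7, 7.7, 38.6, 0, 0.5],
  [-85.6, 25.7, 30.7, 7.7, 38.6, 0, 0.5],
  [-85.6, 25.7, 30.7, 7.7, 38.6, 0, 0.5],
  [-85.6, 25.7, 30.7, 7.7, 38.6, 0, 0.5],
  [-85.6, 25.7, 30.7, 7.7, 38.6, 0, 0.5],
  [-85.6, 25.7, 30.7, 7.7, 38.6, 0, 0.5],
  [-85.6, 25.7, 30.7, 7.7, 38.6, 0, 0.5],
  [-85.6, 25.7, 30.7, 7.7, 38.6, 0, 0.5],
])

```text
time: 8.3
position: [0.5607, -0.063, 0.2498]
tool_rot: [-2.155, -2.284, -0.003]
ft_force: [-0.0, 1.8, 0.8]
grip_width: 0.497
grip_force: 0.0
```

```bash
python3 -c "
from h import *
grab('top','top3');same('top3'); go(3.2,(.561,-.072,.10))"
```

```text
A 360 B 307 C 294 chips 0 
turn [-0.3 -0.1  0.2] shift [  0.1   -0.56 -14.9 ]
t8.3 tcp [ 0.56   -0.0664  0.249 ] z [-0.001  0.005 -1.   ] y [ 0.999  0.052 -0.001] q [ 0.79  0.2  -0.81  1.61  0.14  1.4   0.01] F [ 0.  -1.1  0.3] w0.500 g0.0
```

Emit:
carry_out([
  [0, 0, 0, 0, -0.3, -5, 0.5],
  [0, 0, 0, 0, -0.3, -10, 0.5],
  [0, 0, 0, 0, -0.3, -14, 0.5],
  [0, 0, 0, 0, -0.3, -14, 0.5],
  [0, 0, 0, 0, -0.3, -14, 0.5],
])

```text
time: 8.85
position: [0.5591, -0.0759, 0.1086]
tool_rot: [-2.173, -2.263, -0.001]
ft_force: [0.5, 0.2, 0.9]
grip_width: 0.498
grip_force: 0.0
```

```bash
python3 -c "
from h import *
go(3.2,(.561,-.073,.045))"
```

```text
turn [-0.2 -0.2  0.9] shift [ 0.19  0.29 -6.36]
t8.8 tcp [ 0.5591 -0.0759  0.1086] z [-0.003  0.004 -1.   ] y [ 0.999  0.041 -0.003] q [ 0.76  0.32 -0.78  1.78  0.24  1.14 -0.06] F [0.5 0.2 0.9] w0.498 g0.0
```

Emit:
carry_out([
  [0, 0, 0.5, 0.2, 0.1, -3, 0.5],
  [0, 0, 0.5, 0.2, 0.1, -5.5, 0.5],
  [0, 0, 0.5, 0.2, 0.1, -6.4, 0.5],
  [0, 0, 0.5, 0.2, 0.1, -6.4, 0.5],
  [0, 0, 0.5, 0.2, 0.1, -6.4, 0.5],
  [0, 0, 0.5, 0.2, 0.1, -6.4, 0],
  [0, 0, 0.5, 0.2, 0.1, -6.4, 0],
  [0, 0, 0.5, 0.2, 0.1, -6.4, 0],
  [0, 0, 0.5, 0.2, 0.1, -6.4, 0],
  [0, 0, 0.5, 0.2, 0.1, -6.4, 0],
])

```text
time: 9.85
position: [0.562, -0.0729, 0.0449]
tool_rot: [-2.16, -2.279, -0.0]
ft_force: [-0.8, 0.1, 1.9]
grip_width: 0.204
grip_force: 35.0
```

```bash
python3 -c "
from h import *
st()"
```

```text
t9.8 tcp [ 0.562  -0.0729  0.0449] z [-0.001  0.002 -1.   ] y [ 0.999  0.054 -0.001] q [ 0.72  0.4  -0.75  1.83  0.31  1.03 -0.1 ] F [-0.8  0.1  1.9] w0.204 g35.0
```

Emit:
carry_out([
  [0, 0, 0, 0, 0, 5, 0],
  [0, 0, 0, 0, 0, 10, 0],
  [0, 0, 0, 0, -4, 15, 0],
  [8, 0, 0, -1, -7, 19, 0],
  [16, 0, 0, -2, -9, 21, 0],
  [24, 0, 0, -3, -12, 22, 0],
  [32, 0, 0, -4, -15, 22, 0],
  [40, 0, 0, -4, -15, 22, 0],
  [40, 0, 0, -4, -15, 22, 0],
])

```text
time: 10.75
position: [0.5191, -0.2296, 0.2586]
tool_rot: [-1.779, -1.853, -0.682]
ft_force: [-0.6, -0.1, -2.2]
grip_width: 0.201
grip_force: 35.0
```

```bash
python3 -c "
from h import *
well(0,.25)
grab('top','top4');same('top4')"
```

```text
turn [ 46.7 -12.8 -34.7] shift [ -3.38 -12.11  -0.86]
t10.8 tcp [ 0.5191 -0.2296  0.2586] z [-0.     0.649 -0.761] y [0.999 0.031 0.026] q [ 1.19  0.55 -0.73  1.36 -0.26  1.7   0.53] F [-0.6 -0.1 -2.2] w0.201 g35.0
A 353 B 373 C 0 chips 0
```

Emit:
carry_out([
  [46.7, -12.8, -34.7, -3.4, -12.1, -0.5, 0],
  [46.7, -12.8, -34.7, -3.4, -12.1, -0.5, 0],
  [46.7, -12.8, -34.7, -3.4, -12.1, -0.5, 0],
  [46.7, -12.8, -34.7, -3.4, -12.1, -0.5, 0],
  [46.7, -12.8, -34.7, -3.4, -12.1, -0.5, 0],
  [46.7, -12.8, -34.7, -3.4, -12.1, -0.5, 0],
  [46.7, -12.8, -34.7, -3.4, -12.1, -0.5, 0],
  [46.7, -12.8, -34.7, -3.4, -12.1, -0.5, 0],
  [46.7, -12.8, -34.7, -3.4, -12.1, -0.5, 0],
  [46.7, -12.8, -34.7, -3.4, -12.1, -0.5, 0],
])

```text
time: 11.8
position: [0.4896, -0.3427, 0.2623]
tool_rot: [-1.687, -0.89, -1.63]
ft_force: [0.2, -0.5, -0.9]
grip_width: 0.204
grip_force: 35.0
```

```bash
python3 -c "
from h import *
well(0,.19)"
```

```text
turn [ 1.1  0.6 -0.4] shift [-0.43 -0.81 -7.23]
t11.8 tcp [ 0.4896 -0.3427  0.2623] z [ 0.579  0.814 -0.044] y [ 0.815 -0.579  0.019] q [ 1.63  0.84 -0.71  1.53 -0.85  1.65  0.6 ] F [ 0.2 -0.5 -0.9] w0.204 g35.0
```

Emit:
carry_out([
  [1.1, 0.6, -0.4, -0.4, -0.8, -3, 0],
  [1.1, 0.6, -0.4, -0.4, -0.8, -6.2, 0],
  [1.1, 0.6, -0.4, -0.4, -0.8, -6.2, 0],
  [1.1, 0.6, -0.4, -0.4, -0.8, -6.2, 0],
  [1.1, 0.6, -0.4, -0.4, -0.8, -6.2, 0],
])

```text
time: 12.3
position: [0.485, -0.3518, 0.2004]
tool_rot: [-1.685, -0.857, -1.631]
ft_force: [0.4, 0.0, -0.7]
grip_width: 0.205
grip_force: 35.0
```

```bash
python3 -c "
from h import *
well(0,.145)
grab('top','top5');same('top5')"
```

```text
turn [-0.2  0.   0.1] shift [ 0.04  0.1  -5.54]
t12.3 tcp [ 0.485  -0.3518  0.2004] z [ 0.587  0.809 -0.032] y [ 0.81  -0.587 -0.002] q [ 1.61  0.94 -0.67  1.52 -0.81  1.63  0.65] F [ 0.4  0.  -0.7] w0.205 g35.0
A 350 B 371 C 0 chips 0
```

Emit:
carry_out([
  [0, 0, 0, 0, 0, -2, 0],
  [0, 0, 0, 0, 0, -3.5, 0],
  [0, 0, 0, 0, 0, -5, 0],
  [0, 0, 0, 0, 0, -5, 0],
])

```text
time: 12.75
position: [0.4829, -0.3513, 0.1444]
tool_rot: [-1.686, -0.847, -1.627]
ft_force: [-0.1, -0.2, -0.7]
grip_width: 0.203
grip_force: 35.0
```

```bash
python3 -c "
from h import *
well(0,.118)"
```

```text
turn [-0.6 -0.3  0.2] shift [ 0.24  0.05 -2.64]
t12.8 tcp [ 0.4829 -0.3513  0.1444] z [ 0.588  0.808 -0.03 ] y [ 0.809 -0.588 -0.011] q [ 1.59  1.02 -0.64  1.51 -0.78  1.6   0.7 ] F [-0.1 -0.2 -0.7] w0.203 g35.0
```

Emit:
carry_out([
  [0, 0, 0, 0, 0, -1.5, 0],
  [0, 0, 0, 0, 0, -2.7, 0],
  [0, 0, 0, 0, 0, -2.7, 0],
  [0, 0, 0, 0, 0, -2.7, 0.45],
  [0, 0, 0, 0, 0, -2.7, 0.45],
  [0, 0, 0, 0, 0, -2.7, 0.45],
  [0, 0, 0, 0, 0, -2.7, 0.45],
  [0, 0, 0, -1.2, -1.6, -2.7, 0.45],
  [0, 0, 0, -3, -4, -1, 0.45],
  [0, 0, 0, -5, -7, 2, 0.45],
  [0, 0, 0, -5, -7, 6, 0.45],
  [0, 0, 0, -5, -7, 10, 0.45],
])

```text
time: 13.95
position: [0.4329, -0.4233, 0.2487]
tool_rot: [-1.688, -0.85, -1.631]
ft_force: [0.7, -0.4, 0.6]
grip_width: 0.45
grip_force: 0.0
```

```bash
python3 -c "
from h import *
grab('top','top6');same('top6')
go(-7.3,(.4835,-.070,.25))"
```

```text
A 350 B 370 C 0 chips 0 
turn [-82.6  33.   22.7] shift [ 4.91 35.35 -0.71]
t14.0 tcp [ 0.4344 -0.4235  0.2571] z [ 0.589  0.808 -0.031] y [ 0.808 -0.589  0.004] q [ 1.66  0.92 -0.65  1.37 -0.81  1.79  0.55] F [ 1.7 -2.   5.3] w0.446 g0.0
```

Emit:
carry_out([
  [-82.6, 33, 22.7, 4.9, 35, 0, 0.5],
  [-82.6, 33, 22.7, 4.9, 35, 0, 0.5],
  [-82.6, 33, 22.7, 4.9, 35, 0, 0.5],
  [-82.6, 33, 22.7, 4.9, 35, 0, 0.5],
  [-82.6, 33, 22.7, 4.9, 35, 0, 0.5],
  [-82.6, 33, 22.7, 4.9, 35, 0, 0.5],
  [-82.6, 33, 22.7, 4.9, 35, 0, 0.5],
  [-82.6, 33, 22.7, 4.9, 35, 0, 0.5],
  [-82.6, 33, 22.7, 4.9, 35, 0, 0.5],
  [-82.6, 33, 22.7, 4.9, 35, 0, 0.5],
  [-82.6, 33, 22.7, 4.9, 35, 0, 0.5],
  [-82.6, 33, 22.7, 4.9, 35, 0, 0.5],
])

```text
time: 15.2
position: [0.4838, -0.0668, 0.2483]
tool_rot: [-2.357, -2.076, -0.0]
ft_force: [-0.9, 0.4, -0.8]
grip_width: 0.5
grip_force: 0.0
```

```bash
python3 -c "
from h import *
go(-7.3,(.4835,-.070,.10))"
```

```text
turn [-0.  -0.  -0.1] shift [ -0.03  -0.32 -14.83]
t15.2 tcp [ 0.4838 -0.0668  0.2483] z [-0.  0. -1.] y [ 0.992 -0.126 -0.   ] q [ 1.26 -0.   -1.15  1.77 -0.    1.37 -0.02] F [-0.9  0.4 -0.8] w0.500 g0.0
```

Emit:
carry_out([
  [0, 0, 0, 0, -0.2, -5, 0.5],
  [0, 0, 0, 0, -0.2, -10, 0.5],
  [0, 0, 0, 0, -0.2, -14, 0.5],
  [0, 0, 0, 0, -0.2, -14, 0.5],
  [0, 0, 0, 0, -0.2, -14, 0.5],
])

```text
time: 15.7
position: [0.4822, -0.0743, 0.1078]
tool_rot: [-2.366, -2.06, -0.001]
ft_force: [0.0, -0.2, 0.8]
grip_width: 0.497
grip_force: 0.0
```

```bash
python3 -c "
from h import *
go(-7.3,(.4835,-.070,.045))"
```

```text
turn [-0.2 -0.1  0.6] shift [ 0.13  0.43 -6.28]
t15.7 tcp [ 0.4822 -0.0743  0.1078] z [-0.002  0.003 -1.   ] y [ 0.99  -0.138 -0.003] q [ 1.16  0.21 -1.14  1.95  0.21  1.11 -0.2 ] F [ 0.  -0.2  0.8] w0.497 g0.0
```

Emit:
carry_out([
  [0, 0, 0.3, 0.1, 0.3, -3, 0.5],
  [0, 0, 0.3, 0.1, 0.3, -5.5, 0.5],
  [0, 0, 0.3, 0.1, 0.3, -6.3, 0.5],
  [0, 0, 0.3, 0.1, 0.3, -6.3, 0.5],
  [0, 0, 0.3, 0.1, 0.3, -6.3, 0.5],
  [0, 0, 0.3, 0.1, 0.3, -6.3, 0],
  [0, 0, 0.3, 0.1, 0.3, -6.3, 0],
  [0, 0, 0.3, 0.1, 0.3, -6.3, 0],
  [0, 0, 0.3, 0.1, 0.3, -6.3, 0],
  [0, 0, 0.3, 0.1, 0.3, -6.3, 0],
])

```text
time: 16.7
position: [0.4839, -0.071, 0.0448]
tool_rot: [-2.362, -2.07, 0.0]
ft_force: [-0.5, 0.1, 1.5]
grip_width: 0.201
grip_force: 35.0
```

```bash
python3 -c "
from h import *
st()"
```

```text
t16.7 tcp [ 0.4839 -0.071   0.0448] z [-0.001  0.001 -1.   ] y [ 0.991 -0.131 -0.001] q [ 1.06  0.32 -1.08  2.01  0.34  1.   -0.31] F [-0.5  0.1  1.5] w0.201 g35.0
```

Emit:
carry_out([
  [0, 0, 0, 0, 0, 5, 0],
  [0, 0, 0, 0, 0, 10, 0],
  [0, 0, 0, 0, -4, 15, 0],
  [8, 0, 0, 0, -7, 19, 0],
  [16, 0, 0, 0, -9, 21, 0],
  [24, 0, 0, 0, -12, 22, 0],
  [32, 0, 0, 0, -15, 22, 0],
  [40, 0, 0, 0, -15, 22, 0],
  [40, 0, 0, 0, -15, 22, 0],
])

```text
time: 17.6
position: [0.4817, -0.227, 0.259]
tool_rot: [-1.919, -1.662, -0.615]
ft_force: [-1.1, -1.6, -1.7]
grip_width: 0.203
grip_force: 34.9
```

```bash
python3 -c "
from h import *
well(-.06,.25)"
```

```text
turn [ 43.3 -22.  -29.9] shift [-4.5  -8.86 -0.9 ]
t17.6 tcp [ 0.4817 -0.227   0.259 ] z [ 0.001  0.65  -0.76 ] y [ 0.99  -0.109 -0.092] q [ 1.44  0.6  -1.03  1.44 -0.13  1.68  0.27] F [-1.1 -1.6 -1.7] w0.203 g34.9
```

Emit:
carry_out([
  [43.3, -22, -29.9, -4.5, -8.9, -0.5, 0],
  [43.3, -22, -29.9, -4.5, -8.9, -0.5, 0],
  [43.3, -22, -29.9, -4.5, -8.9, -0.5, 0],
  [43.3, -22, -29.9, -4.5, -8.9, -0.5, 0],
  [43.3, -22, -29.9, -4.5, -8.9, -0.5, 0],
  [43.3, -22, -29.9, -4.5, -8.9, -0.5, 0],
  [43.3, -22, -29.9, -4.5, -8.9, -0.5, 0],
  [43.3, -22, -29.9, -4.5, -8.9, -0.5, 0],
  [43.3, -22, -29.9, -4.5, -8.9, -0.5, 0],
  [43.3, -22, -29.9, -4.5, -8.9, -0.5, 0],
])

```text
time: 18.6
position: [0.44, -0.3089, 0.2615]
tool_rot: [-1.692, -0.888, -1.626]
ft_force: [0.9, 0.2, 0.5]
grip_width: 0.205
grip_force: 34.9
```

```bash
python3 -c "
from h import *
well(-.06,.19)
a=grab('top','top7')['pixels'][190:340,370:530,::-1]
b=grab('scene','scene7')['pixels'][60:240,180:372,::-1]
h=lambda i:cv2.resize(i,(400,375),interpolation=cv2.INTER_CUBIC)
cv2.imwrite('pics/v7.png',np.hstack([h(a),h(b)]))"
```

```text
turn [ 1.1  0.3 -0.3] shift [-0.34 -0.68 -7.15]
t18.6 tcp [ 0.44   -0.3089  0.2615] z [ 0.58   0.813 -0.048] y [ 0.814 -0.58   0.015] q [ 1.91  0.94 -1.03  1.67 -0.64  1.53  0.5 ] F [0.9 0.2 0.5] w0.205 g34.9
```

View pics/v7.png

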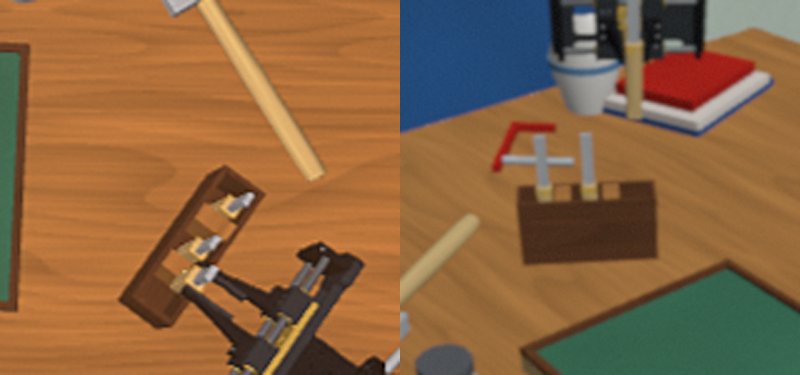

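Two rasps stand upright in the far and middle wells. The third is held upright over the near well. The same descent follows.

Emit:
carry_out([
  [1.1, 0.3, -0.3, -0.3, -0.7, -3, 0],
  [1.1, 0.3, -0.3, -0.3, -0.7, -6.2, 0],
  [1.1, 0.3, -0.3, -0.3, -0.7, -6.2, 0],
  [1.1, 0.3, -0.3, -0.3, -0.7, -6.2, 0],
  [1.1, 0.3, -0.3, -0.3, -0.7, -6.2, 0],
])

```text
time: 19.2
position: [0.4365, -0.3168, 0.1999]
tool_rot: [-1.684, -0.858, -1.631]
ft_force: [0.2, -0.5, 0.6]
grip_width: 0.202
grip_force: 34.9
```

```bash
python3 -c "
from h import *
well(-.06,.145)"
```

```text
turn [-0.2  0.1  0.1] shift [ 0.01  0.12 -5.49]
t19.2 tcp [ 0.4365 -0.3168  0.1999] z [ 0.586  0.81  -0.031] y [ 0.81  -0.586 -0.001] q [ 1.88  1.03 -0.97  1.66 -0.59  1.51  0.56] F [ 0.2 -0.5  0.6] w0.202 g34.9
```

Emit:
carry_out([
  [0, 0, 0, 0, 0, -2, 0],
  [0, 0, 0, 0, 0, -3.5, 0],
  [0, 0, 0, 0, 0, -5, 0],
  [0, 0, 0, 0, 0, -5, 0],
])

```text
time: 19.6
position: [0.4351, -0.3165, 0.145]
tool_rot: [-1.684, -0.851, -1.629]
ft_force: [-0.3, 0.0, -0.7]
grip_width: 0.201
grip_force: 34.9
```

```bash
python3 -c "
from h import *
well(-.06,.118)"
```

```text
turn [-0.5 -0.2  0.2] shift [ 0.15  0.08 -2.7 ]
t19.6 tcp [ 0.4351 -0.3165  0.145 ] z [ 0.587  0.809 -0.03 ] y [ 0.809 -0.587 -0.008] q [ 1.86  1.11 -0.92  1.64 -0.55  1.48  0.61] F [-0.3  0.  -0.7] w0.201 g34.9
```

Emit:
carry_out([
  [0, 0, 0, 0, 0, -1.5, 0],
  [0, 0, 0, 0, 0, -2.7, 0],
  [0, 0, 0, 0, 0, -2.7, 0],
  [0, 0, 0, 0, 0, -2.7, 0.45],
  [0, 0, 0, 0, 0, -2.7, 0.45],
  [0, 0, 0, 0, 0, -2.7, 0.45],
  [0, 0, 0, 0, 0, -2.7, 0.45],
  [0, 0, 0, -1.2, -1.6, -2.7, 0.45],
  [0, 0, 0, -3, -4, -1, 0.45],
  [0, 0, 0, -5, -7, 2, 0.45],
  [0, 0, 0, -5, -7, 6, 0.45],
  [0, 0, 0, -5, -7, 10, 0.45],
])

```text
time: 20.8
position: [0.3851, -0.3883, 0.2488]
tool_rot: [-1.687, -0.853, -1.632]
ft_force: [-0.5, 0.4, -0.0]
grip_width: 0.455
grip_force: 0.0
```

```bash
python3 -c "
from h import *
a=grab('top','top8')['pixels'][190:340,370:530,::-1]
b=grab('scene','scene8')['pixels'][60:240,180:372,::-1]
h=lambda i:cv2.resize(i,(400,375),interpolation=cv2.INTER_CUBIC)
cv2.imwrite('pics/v8.png',np.hstack([h(a),h(b)]))
same('top8')
go(102,(.5,-.15,.28))
go(102,(.597,.345,.20))"
```

```text
A 350 B 370 C 366 chips 0 
turn [-48.8  75.4 -33.4] shift [11.33 23.77  2.65]
t20.9 tcp [ 0.3867 -0.3877  0.2535] z [ 0.587  0.809 -0.033] y [ 0.809 -0.588  0.004] q [ 1.92  1.   -0.96  1.51 -0.6   1.68  0.48] F [0.5 0.2 0.1] w0.455 g0.0
turn [-48.8  75.4 -33.4] shift [21.03 73.27 -5.35]
t20.9 tcp [ 0.3867 -0.3877  0.2535] z [ 0.587  0.809 -0.033] y [ 0.809 -0.588  0.004] q [ 1.92  1.   -0.96  1.51 -0.6   1.68  0.48] F [0.5 0.2 0.1] w0.455 g0.0
```

View pics/v8.png

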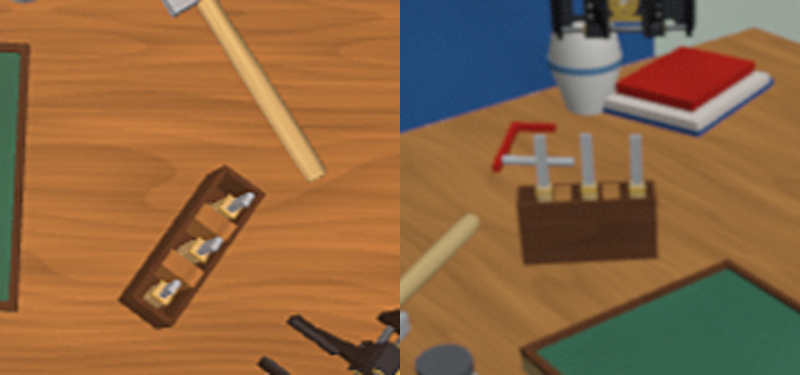

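All three rasps stand upright in the wells (blades at (240,203), (203,247) and (162,293) in the crop) and are let go. Next is the scraper.

```bash
python3 -c "
from h import *
go(0,(.5,-.12,.28))"
```

```text
turn [-84.9  27.8  28.3] shift [11.33 26.77  2.65]
t20.9 tcp [ 0.3867 -0.3877  0.2535] z [ 0.587  0.809 -0.033] y [ 0.809 -0.588  0.004] q [ 1.92  1.   -0.96  1.51 -0.6   1.68  0.48] F [0.5 0.2 0.1] w0.455 g0.0
```

Emit:
carry_out([
  [0, 0, 0, 0, 0, 4, 0.8],
  [-84.9, 27.8, 28.3, 11.3, 26.8, 4, 0.8],
  [-84.9, 27.8, 28.3, 11.3, 26.8, 4, 0.8],
  [-84.9, 27.8, 28.3, 11.3, 26.8, 4, 0.8],
  [-84.9, 27.8, 28.3, 11.3, 26.8, 4, 0.8],
  [-84.9, 27.8, 28.3, 11.3, 26.8, 4, 0.8],
  [-84.9, 27.8, 28.3, 11.3, 26.8, 4, 0.8],
  [-84.9, 27.8, 28.3, 11.3, 26.8, 4, 0.8],
  [-84.9, 27.8, 28.3, 11.3, 26.8, 4, 0.8],
  [-84.9, 27.8, 28.3, 11.3, 26.8, 4, 0.8],
  [-84.9, 27.8, 28.3, 11.3, 26.8, 4, 0.8],
  [-84.9, 27.8, 28.3, 11.3, 26.8, 4, 0.8],
])

```text
time: 22.1
position: [0.4991, -0.1184, 0.2886]
tool_rot: [2.226, 2.211, -0.008]
ft_force: [-0.7, 0.6, 0.1]
grip_width: 0.808
grip_force: 0.0
```

```bash
python3 -c "
from h import *
go(45,(.55,.15,.24))"
```

```text
turn [ 0.4  0.1 45.4] shift [ 5.09 26.84 -4.86]
t22.1 tcp [ 0.4991 -0.1184  0.2886] z [-0.001 -0.006 -1.   ] y [ 1.    -0.006 -0.   ] q [ 1.41  0.11 -1.3   1.65  0.11  1.46  0.09] F [-0.7  0.6  0.1] w0.808 g0.0
```

Emit:
carry_out([
  [0, 0, 8, 4, 2, 0, 0.8],
  [0, 0, 16, 8, 5, 0, 0.8],
  [0, 0, 24, 12, 9, 0, 0.8],
  [0, 0, 24, 12, 9, 0, 0.8],
])

```text
time: 22.5
position: [0.6201, -0.0195, 0.2856]
tool_rot: [-1.698, -2.634, -0.009]
ft_force: [0.4, 1.8, 0.1]
grip_width: 0.8
grip_force: 0.0
```

```bash
python3 -c "
from h import *
go(102,(.597,.345,.22))"
```

```text
turn [-0.3 -0.5 77.6] shift [-2.31 36.45 -6.56]
t22.5 tcp [ 0.6201 -0.0195  0.2856] z [-0.003  0.008 -1.   ] y [0.911 0.413 0.001] q [ 0.87  0.5  -1.25  1.4   0.47  1.57  0.09] F [0.4 1.8 0.1] w0.800 g0.0
```

Emit:
carry_out([
  [0, 0, 8, 2, 4, -1, 0.8],
  [0, 0, 16, 3, 8, -2, 0.8],
  [0, 0, 24, 3, 12, -3, 0.8],
  [0, 0, 32, 2, 16, -4, 0.8],
  [0, 0, 40, 1, 20, -5, 0.8],
  [0, 0, 40, 1, 20, -5, 0.8],
])

```text
time: 23.1
position: [0.624, 0.1784, 0.2366]
tool_rot: [-0.697, -3.058, -0.002]
ft_force: [-0.7, 1.1, 0.1]
grip_width: 0.798
grip_force: 0.0
```

```bash
python3 -c "
from h import *
go(102,(.597,.345,.20))"
```

```text
turn [-0.1 -0.3 37.7] shift [-2.7  16.66 -3.66]
t23.1 tcp [0.624  0.1784 0.2366] z [-0.005  0.003 -1.   ] y [0.434 0.901 0.   ] q [ 0.53  0.65 -1.3   1.4   0.61  1.55  0.4 ] F [-0.7  1.1  0.1] w0.798 g0.0
```

Emit:
carry_out([
  [0, 0, 8, -0.5, 4, 0, 0.8],
  [0, 0, 16, -1, 8, -1, 0.8],
  [0, 0, 24, -2, 12, -2, 0.8],
  [0, 0, 32, -2.7, 16.7, -3, 0.8],
  [0, 0, 37.7, -2.7, 16.7, -3.7, 0.8],
  [0, 0, 37.7, -2.7, 16.7, -3.7, 0.8],
  [0, 0, 37.7, -2.7, 16.7, -3.7, 0.8],
])

```text
time: 23.8
position: [0.6026, 0.3363, 0.2005]
tool_rot: [0.298, -3.126, 0.003]
ft_force: [0.7, 0.4, -0.8]
grip_width: 0.802
grip_force: 0.0
```

```bash
python3 -c "
from h import *
go(102,(.5975,.345,.10))"
```

```text
turn [ 0.1 -0.1  1.1] shift [ -0.51   0.87 -10.05]
t23.8 tcp [0.6026 0.3363 0.2005] z [-0.001 -0.002 -1.   ] y [-0.189  0.982 -0.002] q [ 0.23  0.78 -1.31  1.34  0.75  1.56  0.77] F [ 0.7  0.4 -0.8] w0.802 g0.0
```

Emit:
carry_out([
  [0, 0, 0, 0, 0, -5, 0.8],
  [0, 0, 0, 0, 0, -10, 0.8],
  [0, 0, 0, 0, 0, -10, 0.8],
  [0, 0, 0, 0, 0, -10, 0.8],
])

```text
time: 24.2
position: [0.6028, 0.3363, 0.1014]
tool_rot: [0.3, -3.125, 0.002]
ft_force: [1.1, 0.2, 0.8]
grip_width: 0.804
grip_force: 0.0
```

```bash
python3 -c "
from h import *
go(102,(.5975,.345,.036))
grab('top','top9'); grab('scene','scene9')
cv2.imwrite('pics/v9.png',cv2.resize(cv2.imread('pics/scene9.png')[280:460,400:600],None,fx=3,fy=3))"
```

```text
turn [ 0.1 -0.1  1. ] shift [-0.53  0.87 -6.54]
t24.2 tcp [0.6028 0.3363 0.1014] z [-0.002 -0.001 -1.   ] y [-0.19   0.982 -0.001] q [ 0.23  0.85 -1.25  1.45  0.81  1.42  0.72] F [1.1 0.2 0.8] w0.804 g0.0
```

View pics/v9.png

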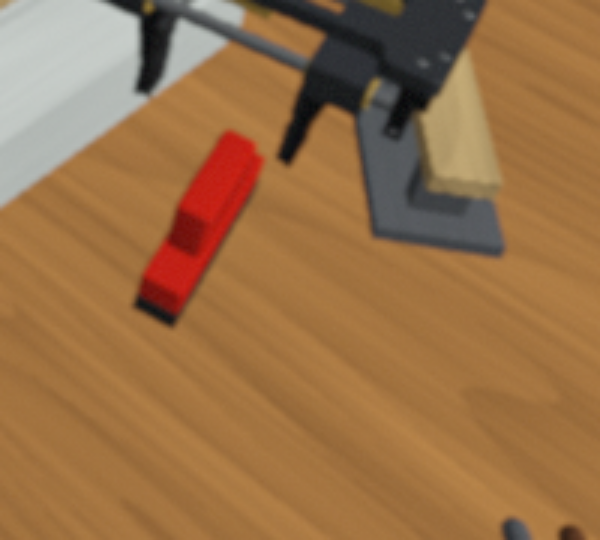

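Emit:
carry_out([
  [0, 0, 1, -0.5, 0.9, -3, 0.8],
  [0, 0, 1, -0.5, 0.9, -5, 0.8],
  [0, 0, 1, -0.5, 0.9, -6.4, 0.8],
  [0, 0, 1, -0.5, 0.9, -6.4, 0.8],
  [0, 0, 1, -0.5, 0.9, -6.4, 0.8],
])

```text
time: 24.8
position: [0.5972, 0.347, 0.0372]
tool_rot: [0.332, -3.123, 0.001]
ft_force: [-0.2, -0.6, -0.4]
grip_width: 0.802
grip_force: 0.0
```

```bash
python3 -c "
from h import *
go(102,(.5975,.345,.036))"
```

```text
turn [ 0.  -0.1 -0.2] shift [ 0.03 -0.2  -0.12]
t24.8 tcp [0.5972 0.347  0.0372] z [-0.001 -0.    -1.   ] y [-0.21   0.978 -0.   ] q [ 0.2   0.91 -1.2   1.5   0.86  1.33  0.7 ] F [-0.2 -0.6 -0.4] w0.802 g0.0
```

Emit:
carry_out([
  [0, 0, 0, 0, -0.2, 0, 0],
  [0, 0, 0, 0, -0.2, 0, 0],
  [0, 0, 0, 0, -0.2, 0, 0],
  [0, 0, 0, 0, -0.2, 0, 0],
  [0, 0, 0, 0, -0.2, 0, 0],
  [0, 0, 0, 0, -0.2, 0, 0],
  [0, 0, 0, 0, -0.2, 0, 0],
  [0, 0, 0, 0, -0.2, 3, 0],
  [0, 0, 0, 0, -0.2, 7, 0],
  [0, 0, 0, 0, -0.2, 12, 0],
  [0, 0, 0, 0, -0.2, 12, 0],
], squeeze=55)

```text
time: 25.9
position: [0.5984, 0.3483, 0.1642]
tool_rot: [-0.333, 3.117, 0.008]
ft_force: [-0.1, 0.9, -1.0]
grip_width: 0.225
grip_force: 55.0
```

```bash
cat >> h.py <<'E'
BC=np.array([.566,-.002]); BA=np.radians(-2.65); BX=np.array([np.cos(BA),np.sin(BA)]); BY=np.array([-BX[1],BX[0]])
def bd(x,y,z):
    p=BC+x*BX+y*BY; go(90-2.65,(p[0],p[1],z)); s=ctrl.get_state()['position'][:2]-BC; print('tcp on board',(s@BX).round(4),(s@BY).round(4))
E
python3 -c "
from h import *
bd(.07,-.04,.16)"
```

```text
turn [ -0.3   0.4 -14.9] shift [  3.57 -39.35  -0.42]
t25.9 tcp [0.5984 0.3483 0.1642] z [ 0.007  0.006 -1.   ] y [-0.211  0.977  0.005] q [ 0.22  0.8  -1.29  1.39  0.77  1.49  0.76] F [-0.1  0.9 -1. ] w0.225 g55.0
tcp on board 0.0162 0.3514
```

Emit:
carry_out([
  [0, 0, -8, 2, -5, 0, 0],
  [0, 0, -14.9, 3.6, -10, 0, 0],
  [0, 0, -14.9, 3.6, -15, 0, 0],
  [0, 0, -14.9, 3.6, -20, 0, 0],
  [0, 0, -14.9, 3.6, -25, 0, 0],
  [0, 0, -14.9, 3.6, -30, 0, 0],
  [0, 0, -14.9, 3.6, -35, 0, 0],
  [0, 0, -14.9, 3.6, -39, 0, 0],
  [0, 0, -14.9, 3.6, -39.4, 0, 0],
  [0, 0, -14.9, 3.6, -39.4, 0, 0],
  [0, 0, -14.9, 3.6, -39.4, 0, 0],
])

```text
time: 27.0
position: [0.6324, -0.0473, 0.1564]
tool_rot: [-0.071, -3.139, -0.001]
ft_force: [1.1, 0.6, -0.7]
grip_width: 0.224
grip_force: 55.0
```

```bash
python3 -c "
from h import *
bd(.07,-.04,.078)
same_=grab('top','top10');cv2.imwrite('pics/v10.png',cv2.resize(cv2.imread('pics/top10.png')[185:325,205:395],None,fx=3,fy=3))"
```

```text
turn [-0.  -0.1 -0. ] shift [ 0.17  0.21 -7.84]
t27.0 tcp [ 0.6324 -0.0473  0.1564] z [-0.002  0.001 -1.   ] y [0.045 0.999 0.001] q [ 0.93  0.7  -1.31  1.55  0.68  1.43  1.09] F [ 1.1  0.6 -0.7] w0.224 g55.0
tcp on board 0.0684 -0.0422
```

View pics/v10.png

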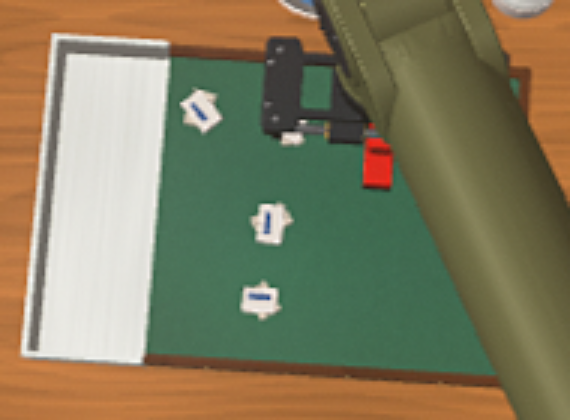

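The scraper is held aligned with the board's x axis, and the chips have not moved: (200,110), (293,138), (270,223) and (260,298) in the crop. I'll lower it onto the board.

Emit:
carry_out([
  [0, 0, 0, 0, 0, -3, 0],
  [0, 0, 0, 0, 0, -5.5, 0],
  [0, 0, 0, 0, 0, -7, 0],
  [0, 0, 0, 0, 0, -7.5, 0],
  [0, 0, 0, 0, 0, -7.7, 0],
  [0, 0, 0, 0, 0, -7.7, 0],
])

```text
time: 27.65
position: [0.6333, -0.0482, 0.0805]
tool_rot: [-0.073, -3.14, 0.0]
ft_force: [-0.2, -0.2, -0.6]
grip_width: 0.223
grip_force: 55.0
```

```bash
python3 -c "
from h import *
bd(.07,-.04,.0765)"
```

```text
turn [ 0. -0.  0.] shift [ 0.08  0.3  -0.4 ]
t27.6 tcp [ 0.6333 -0.0482  0.0805] z [-0. -0. -1.] y [ 0.046  0.999 -0.   ] q [ 0.9   0.77 -1.25  1.62  0.75  1.31  1.06] F [-0.2 -0.2 -0.6] w0.223 g55.0
tcp on board 0.0694 -0.0431
```

Emit:
carry_out([
  [0, 0, 0, 0, 0, -0.2, 0],
  [0, 0, 0, 0, 0, -0.4, 0],
  [0, 0, 0, 0, 0, -0.5, 0],
  [0, 0, 0, 0, 0, -0.5, 0],
  [0, 0, 0, 0, 0, -0.5, 0],
])

```text
time: 28.15
position: [0.6338, -0.0487, 0.0776]
tool_rot: [0.074, 3.14, -0.002]
ft_force: [-2.9, -1.1, 10.7]
grip_width: 0.23
grip_force: 55.0
```

```bash
python3 -c "
from h import *
bd(.07,.185,.0765)"
```

```text
turn [0.1 0.1 0.1] shift [ 1.07 22.82 -0.11]
t28.1 tcp [ 0.6338 -0.0487  0.0776] z [ 0.001 -0.001 -1.   ] y [ 0.047  0.999 -0.001] q [ 0.9   0.77 -1.25  1.62  0.75  1.31  1.05] F [-2.9 -1.1 10.7] w0.230 g55.0
tcp on board 0.0698 -0.0435
```

Emit:
carry_out([
  [0, 0, 0, 0.1, 1, 0.1, 0],
  [0, 0, 0, 0.1, 2.2, 0.1, 0],
  [0, 0, 0, 0.2, 3.4, 0.1, 0],
  [0, 0, 0, 0.2, 4.6, 0.1, 0],
  [0, 0, 0, 0.3, 5.8, 0.1, 0],
  [0, 0, 0, 0.3, 7, 0.1, 0],
  [0, 0, 0, 0.4, 8.2, 0.1, 0],
  [0, 0, 0, 0.4, 9.4, 0.1, 0],
  [0, 0, 0, 0.5, 10.6, 0.1, 0],
  [0, 0, 0, 0.5, 11.8, 0.1, 0],
  [0, 0, 0, 0.6, 13, 0.1, 0],
  [0, 0, 0, 0.6, 13, 0.1, 0],
])

```text
time: 29.35
position: [0.6399, 0.0831, 0.0777]
tool_rot: [0.071, 3.139, 0.001]
ft_force: [0.8, 0.9, 6.1]
grip_width: 0.226
grip_force: 55.0
```

```bash
python3 -c "
from h import *
bd(.07,.185,.0775); grab('top','top11'); grab('scene','scene11')"
```

```text
turn [-0.   0.1 -0.1] shift [ 0.46  9.65 -0.02]
t29.4 tcp [0.6399 0.0831 0.0777] z [ 0.002  0.    -1.   ] y [0.045 0.999 0.   ] q [ 0.67  0.77 -1.23  1.6   0.75  1.31  0.86] F [0.8 0.9 6.1] w0.226 g55.0
tcp on board 0.0699 0.0884
```

View pics/scene11.png

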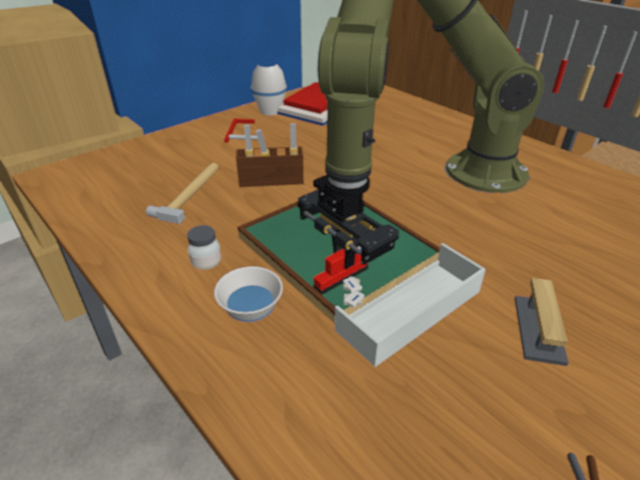

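Two chips at (352,283) and (353,297) are riding ahead of the scraper. The middle rasp now leans but is still in its well. I'll continue over the edge.

Emit:
carry_out([
  [0, 0, 0, 0.1, 1, 0, 0],
  [0, 0, 0, 0.1, 2, 0, 0],
  [0, 0, 0, 0.2, 3, 0, 0],
  [0, 0, 0, 0.2, 4, 0.05, 0],
  [0, 0, 0, 0.3, 5, 0.1, 0],
  [0, 0, 0, 0.3, 6, 0.15, 0],
  [0, 0, 0, 0.4, 7, 0.2, 0],
  [0, 0, 0, 0.4, 8, 0.2, 0],
  [0, 0, 0, 0.5, 9, 0.2, 0],
  [0, 0, 0, 0.5, 9.8, 0.2, 0],
  [0, 0, 0, 0.5, 10.3, 0.2, 0],
  [0, 0, 0, 0.5, 10.3, 0.2, 0],
])

```text
time: 30.65
position: [0.6431, 0.1855, 0.0773]
tool_rot: [-0.071, -3.139, -0.001]
ft_force: [-0.8, -0.9, -1.8]
grip_width: 0.224
grip_force: 55.0
```

```bash
python3 -c "
from h import *
bd(-.002,-.02,.12)"
```

```text
turn [-0.  -0.1 -0. ] shift [ -8.01 -20.74   4.27]
t30.6 tcp [0.6431 0.1855 0.0773] z [-0.002  0.    -1.   ] y [0.045 0.999 0.   ] q [ 0.47  0.8  -1.2   1.53  0.76  1.33  0.72] F [-0.8 -0.9 -1.8] w0.224 g55.0
tcp on board 0.0684 0.1909
```

Emit:
carry_out([
  [0, 0, 0, 0, 0, 3, 0],
  [0, 0, 0, -1, -3, 4.3, 0],
  [0, 0, 0, -3, -8, 4.3, 0],
  [0, 0, 0, -5, -12, 4.3, 0],
  [0, 0, 0, -7, -16, 4.3, 0],
  [0, 0, 0, -8, -20.7, 4.3, 0],
  [0, 0, 0, -8, -20.7, 4.3, 0],
  [0, 0, 0, -8, -20.7, 3, 0],
  [0, 0, 0, -8, -20.7, 1.5, 0],
  [0, 0, 0, -8, -20.7, 0.5, 0],
  [0, 0, 0, -8, -20.7, 0.2, 0],
  [0, 0, 0, -8, -20.7, 0.2, 0],
])

```text
time: 31.85
position: [0.5633, -0.0214, 0.0788]
tool_rot: [-0.07, -3.138, -0.001]
ft_force: [-0.5, 0.4, -1.6]
grip_width: 0.224
grip_force: 55.0
```

```bash
python3 -c "
from h import *
bd(-.002,-.02,.0775)"
```

```text
turn [-0.  -0.2 -0.1] shift [-0.03 -0.05 -0.13]
t31.9 tcp [ 0.5633 -0.0214  0.0788] z [-0.003  0.    -1.   ] y [0.045 0.999 0.   ] q [ 0.99  0.62 -1.29  1.8   0.64  1.22  1.04] F [-0.5  0.4 -1.6] w0.224 g55.0
tcp on board -0.0018 -0.0195
```

Now I'll press lightly and run the second stroke.

Emit:
carry_out([
  [0, 0, 0, 0, 0, -0.3, 0],
  [0, 0, 0, 0, 0, -0.3, 0],
  [0, 0, 0, 0.1, 1.2, -0.3, 0],
  [0, 0, 0, 0.1, 2.4, -0.3, 0],
  [0, 0, 0, 0.2, 3.6, -0.3, 0],
  [0, 0, 0, 0.2, 4.8, -0.3, 0],
  [0, 0, 0, 0.3, 6, -0.3, 0],
  [0, 0, 0, 0.3, 7.2, -0.3, 0],
  [0, 0, 0, 0.4, 8.4, -0.3, 0],
  [0, 0, 0, 0.4, 9.6, -0.3, 0],
  [0, 0, 0, 0.5, 10.8, -0.3, 0],
  [0, 0, 0, 0.5, 10.8, -0.3, 0],
])

```text
time: 33.05
position: [0.5693, 0.0881, 0.0776]
tool_rot: [0.069, 3.14, 0.002]
ft_force: [0.9, 1.4, 4.4]
grip_width: 0.226
grip_force: 55.0
```

```bash
python3 -c "
from h import *
bd(-.002,.19,.0775)"
```

```text
turn [-0.1  0.  -0.1] shift [ 0.35  9.97 -0.01]
t33.0 tcp [0.5693 0.0881 0.0776] z [ 0.001  0.002 -1.   ] y [0.044 0.999 0.002] q [ 0.77  0.63 -1.26  1.78  0.64  1.22  0.86] F [0.9 1.4 4.4] w0.226 g55.0
tcp on board -0.0009 0.0902
```

Emit:
carry_out([
  [0, 0, 0, 0.1, 1, 0, 0],
  [0, 0, 0, 0.1, 2, 0, 0],
  [0, 0, 0, 0.1, 3, 0, 0],
  [0, 0, 0, 0.2, 4, 0.05, 0],
  [0, 0, 0, 0.2, 5, 0.1, 0],
  [0, 0, 0, 0.3, 6, 0.15, 0],
  [0, 0, 0, 0.3, 7, 0.2, 0],
  [0, 0, 0, 0.3, 8, 0.2, 0],
  [0, 0, 0, 0.4, 9, 0.2, 0],
  [0, 0, 0, 0.4, 10, 0.2, 0],
  [0, 0, 0, 0.4, 10.3, 0.2, 0],
  [0, 0, 0, 0.4, 10.3, 0.2, 0],
])

```text
time: 34.25
position: [0.5725, 0.189, 0.0786]
tool_rot: [-0.072, -3.139, 0.0]
ft_force: [-0.4, -0.1, -1.4]
grip_width: 0.228
grip_force: 55.0
```

```bash
python3 -c "
from h import *
grab('top','top12'); grab('scene','scene12')
a=cv2.imread('pics/top12.png')[185:325,205:395]; b=cv2.imread('pics/scene12.png')[180:370,230:490]
cv2.imwrite('pics/v12.png',np.hstack([cv2.resize(a,(400,295)),cv2.resize(b,(400,295))]))
bd(-.068,-.01,.12)"
```

```text
turn [ 0.1 -0.1  0.1] shift [ -7.52 -19.65   4.16]
t34.4 tcp [0.5728 0.1877 0.0784] z [-0.002 -0.001 -1.   ] y [ 0.047  0.999 -0.001] q [ 0.54  0.67 -1.21  1.71  0.66  1.25  0.7 ] F [-0.   0.  -0.8] w0.226 g55.0
tcp on board -0.002 0.1898
```

View pics/v12.png

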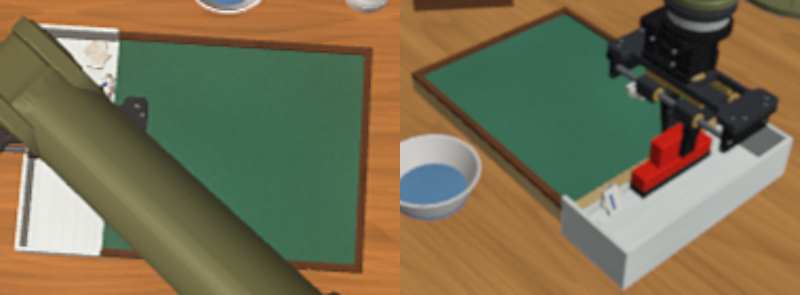

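Chips from the first stroke lie in the trough ((98,52) and (107,88) in the left crop). One chip is still on the board, visible at (635,90) on the right. I'll run the third stroke.

Emit:
carry_out([
  [0, 0, 0, 0, 0, 3, 0],
  [0, 0, 0, -1, -3, 4.2, 0],
  [0, 0, 0, -3, -8, 4.2, 0],
  [0, 0, 0, -5, -12, 4.2, 0],
  [0, 0, 0, -7, -16, 4.2, 0],
  [0, 0, 0, -7.5, -19.6, 4.2, 0],
  [0, 0, 0, -7.5, -19.6, 4.2, 0],
  [0, 0, 0, -7.5, -19.6, 3, 0],
  [0, 0, 0, -7.5, -19.6, 1.5, 0],
  [0, 0, 0, -7.5, -19.6, 0.5, 0],
  [0, 0, 0, -7.5, -19.6, 0.2, 0],
  [0, 0, 0, -7.5, -19.6, 0.2, 0],
])

```text
time: 35.55
position: [0.4972, -0.0065, 0.0797]
tool_rot: [-0.07, -3.138, -0.001]
ft_force: [-0.3, 0.3, -1.0]
grip_width: 0.222
grip_force: 55.0
```

```bash
python3 -c "
from h import *
bd(-.068,-.01,.0775)"
```

```text
turn [-0.1 -0.2 -0.1] shift [ 0.04 -0.24 -0.22]
t35.5 tcp [ 0.4972 -0.0065  0.0797] z [-0.003  0.001 -1.   ] y [0.045 0.999 0.001] q [ 1.09  0.4  -1.29  1.96  0.42  1.11  1.15] F [-0.3  0.3 -1. ] w0.222 g55.0
tcp on board -0.0685 -0.0077
```

Emit:
carry_out([
  [0, 0, 0, 0, 0, -0.4, 0],
  [0, 0, 0, 0, 0, -0.4, 0],
  [0, 0, 0, 0.1, 1.2, -0.4, 0],
  [0, 0, 0, 0.1, 2.4, -0.4, 0],
  [0, 0, 0, 0.2, 3.6, -0.4, 0],
  [0, 0, 0, 0.2, 4.8, -0.4, 0],
  [0, 0, 0, 0.3, 6, -0.4, 0],
  [0, 0, 0, 0.3, 7.2, -0.4, 0],
  [0, 0, 0, 0.4, 8.4, -0.4, 0],
  [0, 0, 0, 0.4, 9.6, -0.4, 0],
  [0, 0, 0, 0.5, 10.3, -0.4, 0],
  [0, 0, 0, 0.5, 10.3, -0.4, 0],
])

```text
time: 36.75
position: [0.5033, 0.0972, 0.0776]
tool_rot: [0.07, 3.141, 0.001]
ft_force: [-0.6, -0.3, 7.6]
grip_width: 0.226
grip_force: 55.0
```

```bash
python3 -c "
from h import *
bd(-.068,.19,.0775)"
```

```text
turn [-0.   0.  -0.1] shift [ 0.36  9.37 -0.01]
t36.8 tcp [0.5033 0.0972 0.0776] z [ 0.  0. -1.] y [0.045 0.999 0.   ] q [ 0.83  0.43 -1.25  1.93  0.45  1.12  0.93] F [-0.6 -0.3  7.6] w0.226 g55.0
tcp on board -0.0672 0.0962
```

Emit:
carry_out([
  [0, 0, 0, 0.1, 1, 0, 0],
  [0, 0, 0, 0.1, 2, 0, 0],
  [0, 0, 0, 0.1, 3, 0, 0],
  [0, 0, 0, 0.2, 4, 0.1, 0],
  [0, 0, 0, 0.2, 5, 0.15, 0],
  [0, 0, 0, 0.3, 6, 0.2, 0],
  [0, 0, 0, 0.3, 7, 0.25, 0],
  [0, 0, 0, 0.3, 8, 0.25, 0],
  [0, 0, 0, 0.4, 9, 0.25, 0],
  [0, 0, 0, 0.4, 9.8, 0.25, 0],
  [0, 0, 0, 0.4, 9.8, 0.25, 0],
  [0, 0, 0, 0.4, 9.8, 5, 0],
])

```text
time: 37.95
position: [0.503, 0.1907, 0.1221]
tool_rot: [-0.073, -3.129, 0.006]
ft_force: [0.0, -1.4, -0.6]
grip_width: 0.225
grip_force: 55.0
```

```bash
cat >> h.py <<'E'
PC=np.array([.4367,.3934])
E
python3 -c "
from h import *
go(126.1,(PC[0],PC[1],.17))"
```

```text
turn [ 0.4 -0.6 38.8] shift [-6.63 20.27  4.79]
t38.0 tcp [0.503  0.1907 0.1221] z [-0.012 -0.003 -1.   ] y [ 0.047  0.999 -0.004] q [ 0.63  0.43 -1.24  1.81  0.43  1.23  0.78] F [ 0.  -1.4 -0.6] w0.225 g55.0
```

Emit:
carry_out([
  [0, 0, 0, 0, 2, 4.8, 0],
  [0, 0, 8, -1, 5, 4.8, 0],
  [0, 0, 16, -3, 9, 4.8, 0],
  [0, 0, 24, -4, 13, 4.8, 0],
  [0, 0, 32, -5, 17, 4.8, 0],
  [0, 0, 38.8, -6.6, 20.3, 4.8, 0],
  [0, 0, 38.8, -6.6, 20.3, 4.8, 0],
  [0, 0, 38.8, -6.6, 20.3, 4.8, 0],
  [0, 0, 38.8, -6.6, 20.3, 4.8, 0],
])

```text
time: 38.85
position: [0.4419, 0.3946, 0.1742]
tool_rot: [0.969, -2.987, 0.004]
ft_force: [-0.2, 0.2, -2.6]
grip_width: 0.222
grip_force: 55.0
```

```bash
python3 -c "
from h import *
go(126.1,(PC[0],PC[1],.10))
grab('top','top13'); grab('scene','scene13')
a=cv2.imread('pics/top13.png')[185:335,135:335]; b=cv2.imread('pics/scene13.png')[230:380,330:580]; c=cv2.imread('pics/scene13.png')[110:200,220:370]; d=cv2.imread('pics/top13.png')[245:335,400:550]
r=lambda i,h:cv2.resize(i,(400,h),interpolation=cv2.INTER_CUBIC)
cv2.imwrite('pics/v13.png',np.vstack([np.hstack([r(a,300),r(b,300)]),np.hstack([r(c,240),r(d,240)])]))"
```

```text
turn [ 0.2 -0.   0.2] shift [-0.52 -0.12 -7.42]
t38.9 tcp [0.4419 0.3946 0.1742] z [-0.001 -0.003 -1.   ] y [-0.587  0.81  -0.002] q [ 0.2   0.56 -1.3   1.63  0.55  1.38  1.02] F [-0.2  0.2 -2.6] w0.222 g55.0
```

View pics/v13.png

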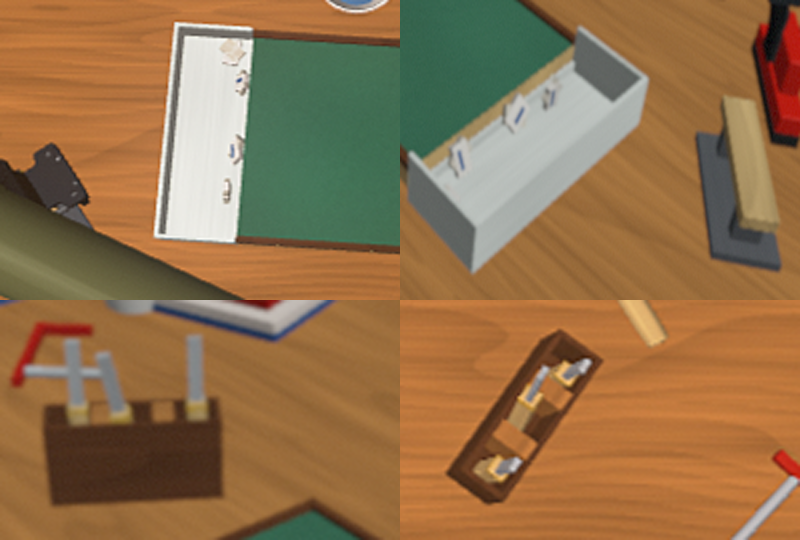

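All four chips are in the trough; three lean against its board-side wall, low in the trough. The three rasps stand in the wells, with the middle one leaning about 15-20°. I'll now place the scraper on the perch.

Emit:
carry_out([
  [0, 0, 0, -0.5, -0.1, -2, 0],
  [0, 0, 0, -0.5, -0.1, -4, 0],
  [0, 0, 0, -0.5, -0.1, -6, 0],
  [0, 0, 0, -0.5, -0.1, -7, 0],
  [0, 0, 0, -0.5, -0.1, -7.2, 0],
  [0, 0, 0, -0.5, -0.1, -7.2, 0],
  [0, 0, 0, -0.5, -0.1, -7.2, 0],
])

```text
time: 39.65
position: [0.4363, 0.3955, 0.1036]
tool_rot: [-0.973, 2.987, -0.0]
ft_force: [0.0, -0.7, -2.0]
grip_width: 0.226
grip_force: 55.0
```

```bash
python3 -c "
from h import *
go(126.1,(PC[0],PC[1],.0976))
grab('scene','scene14')
b=cv2.imread('pics/scene14.png')[240:380,480:620]
cv2.imwrite('pics/v14.png',cv2.resize(b,None,fx=4,fy=4,interpolation=cv2.INTER_CUBIC))"
```

```text
turn [0. 0. 0.] shift [ 0.04 -0.21 -0.6 ]
t39.6 tcp [0.4363 0.3955 0.1036] z [ 0. -0. -1.] y [-0.589  0.808 -0.   ] q [ 0.17  0.61 -1.25  1.72  0.61  1.26  0.98] F [ 0.  -0.7 -2. ] w0.226 g55.0
```

View pics/v14.png

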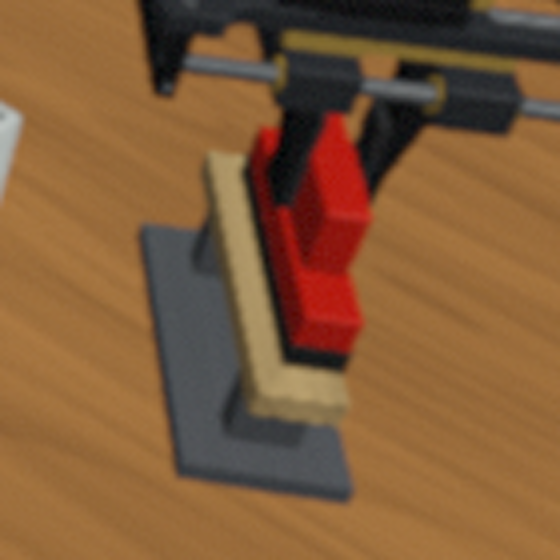

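```bash
python3 -c "
from h import *
np.set_printoptions(precision=4,suppress=True)
a=np.radians(36.1);X=np.array([np.cos(a),np.sin(a)]);Y=np.array([-X[1],X[0]])
f=lambda u,v,z:ray('scene14',(u+.5)/4-.5+480,(v+.5)/4-.5+240,z)[:2]
for n,u,v,z in(('rail nl',253,393,.06),('rail nr',348,400,.06),('rail fl',207,153,.06),('sole nl',288,357,.066),('sole nr',347,366,.066),('sole fl',249,172,.066)):
    d=f(u,v,z)-PC; print(n,(d@X).round(4),(d@Y).round(4))
p=lambda x,y,z:((proj('scene14',[*(PC+x*X+y*Y),z])-[480,240])*4+1.5).round(0)
print('pred rail',[p(x,y,.06) for x in(-.075,.075) for y in(-.018,.018)]);print('pred sole',[p(x,y,.066) for x in(-.06,.06) for y in(-.012,.012)])"
```

```text
rail nl 0.0767 -0.0207
rail nr 0.0722 0.0169
rail fl -0.0731 -0.0196
sole nl 0.059 -0.006
sole nr 0.0589 0.0171
sole fl -0.0563 -0.0048
pred rail [array([210., 151.]), array([290., 162.]), array([259., 391.]), array([352., 406.])]
pred sole [array([232., 164.]), array([286., 172.]), array([273., 356.]), array([334., 366.])]
```

The sole sits about 7 mm towards +y of the rail's centre line in this view, so I'll shift it 6 mm back and set it down.

Emit:
carry_out([
  [0, 0, 0, 0.3, -0.5, 0, 0],
  [0, 0, 0, 0.3, -0.5, 0, 0],
  [0, 0, 0, 0.3, -0.5, -0.3, 0],
  [0, 0, 0, 0.3, -0.5, -0.6, 0],
  [0, 0, 0, 0.3, -0.5, -0.8, 0],
  [0, 0, 0, 0.3, -0.5, -0.8, 0],
  [0, 0, 0, 0.3, -0.5, -0.8, 0],
])

```text
time: 40.4
position: [0.4389, 0.3903, 0.0975]
tool_rot: [0.973, -2.987, 0.004]
ft_force: [-3.9, -5.8, 17.9]
grip_width: 0.228
grip_force: 55.0
```

```bash
python3 -c "
from h import *
go(126.1,(PC[0],PC[1],.0976))"
```

```text
turn [0.2 0.  0. ] shift [-0.22  0.31  0.01]
t40.4 tcp [0.4389 0.3903 0.0975] z [ 0.001 -0.003 -1.   ] y [-0.589  0.808 -0.003] q [ 0.17  0.61 -1.24  1.73  0.61  1.26  0.98] F [-3.9 -5.8 17.9] w0.228 g55.0
```

Emit:
carry_out([
  [0, 0, 0, 0, 0, 0.2, 0],
  [0, 0, 0, 0, 0, 0.2, 0],
  [0, 0, 0, 0, 0, 0.2, 0.3],
  [0, 0, 0, 0, 0, 0.2, 0.5],
  [0, 0, 0, 0, 0, 0.2, 0.6],
  [0, 0, 0, 0, 0, 0.2, 0.6],
  [0, 0, 0, 0, 0, 1, 0.6],
  [0, 0, 0, 0, 0, 4, 0.6],
  [0, 0, 0, 0, 0, 8, 0.6],
  [0, 0, 0, 0, 0, 13, 0.6],
  [0, 0, 0, 0, 0, 18, 0.6],
  [0, 0, 0, 0, 0, 18, 0.6],
])

```text
time: 41.6
position: [0.4398, 0.3936, 0.2822]
tool_rot: [-0.971, 2.978, 0.006]
ft_force: [-0.3, 0.5, 0.3]
grip_width: 0.596
grip_force: 0.0
```

```bash
python3 -c "
from h import *
grab('scene','scene15'); grab('top','top15'); st()
a=np.radians(36.1);X=np.array([np.cos(a),np.sin(a)]);Y=np.array([-X[1],X[0]])
hsv=cv2.cvtColor(cv2.imread('pics/scene15.png'),cv2.COLOR_BGR2HSV)
m=((hsv[...,0]<8)|(hsv[...,0]>172))&(hsv[...,1]>170)&(hsv[...,2]>70)
m[:,:440]=0; m[:200]=0
print('red px',m.sum()); v,u=np.nonzero(m); print(u.min(),u.max(),v.min(),v.max(),u.mean(),v.mean())
# predicted silhouette for scraper standing at perch offset (x,y): fit by IoU
def sil(x,y,da):
    o=np.zeros(m.shape,np.uint8); b=a+da; BXx=np.array([np.cos(b),np.sin(b)]);BYy=np.array([-BXx[1],BXx[0]]); c=PC+x*X+y*Y
    for hx,hy,z0,z1 in((.06,.012,.066,.09),(.035,.01,.09,.124)):
        P=np.array([proj('scene15',[*(c+i*hx*BXx+j*hy*BYy),z]) for i in(-1,1) for j in(-1,1) for z in(z0,z1)],np.float32)
        cv2.fillConvexPoly(o,cv2.convexHull(P).astype(np.int32),1)
    return o>0
r=max(((sil(x,y,d)&m).sum()/(sil(x,y,d)|m).sum(),x,y,d) for x in np.arange(-.012,.013,.003) for y in np.arange(-.012,.013,.002) for d in(-.08,-.04,0,.04,.08))
print(r)
"
```

```text
t41.7 tcp [0.4389 0.3908 0.2762] z [ 0.002  0.    -1.   ] y [-0.589  0.808 -0.001] q [ 0.22  0.45 -1.32  1.5   0.44  1.53  1.11] F [-0.6  0.  -0.4] w0.601 g0.0
red px 1265
538 567 269 329 553.0885375494071 297.5723320158103
(np.float64(0.8207671957671958), np.float64(0.005999999999999995), np.float64(-0.002), -0.08)
```

```bash
python3 -c "
from h import *
for n,s,b in(('top',(slice(245,335),slice(400,500)),'holder'),('top',(slice(190,320),slice(212,400)),'board'),('scene',(slice(130,200),slice(220,320)),'holder'),('scene',(slice(230,370),slice(330,490)),'trough')):
    d=np.abs(cv2.imread(f'pics/{n}13.png').astype(int)-cv2.imread(f'pics/{n}15.png'))[s].sum(2)>90; print(n,b,d.sum())
d=np.abs(cv2.imread('pics/top0.png').astype(int)-cv2.imread('pics/top15.png')).sum(2)>90
print('bowl',d[145:195,285:340].sum(),'jar',d[160:192,365:395].sum(),'hammer',d[172:262,433:500].sum())
print(ctrl.close_job())"
```

```text
top holder 0
top board 44
scene holder 0
scene trough 0
bowl 0 jar 0 hammer 0
the job is handed in; nothing more can be done
None
```

The job is handed in at about 42 s: all three rasps stand in the holder, all four chips are in the trough, and the scraper stands on the perch about 2 mm off its centre line. The bowl, jar and hammer had not moved; the hand-in call returned no verdict.

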